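# Press a glued door hanger under the screw ring

### The arm

A 6-joint arm with a two-finger parallel gripper is mounted at the origin on the work surface. World frame = base frame: x ahead of the robot, y to its left, z up, the work surface at z = 0. Lengths are in mm, angles in rad, forces in N, time in s.
With the tool pointing down it reaches from about 300 to 775 mm from the base axis. Payload 14.6 kg.
Tool frame: the origin (TCP) lies at the very end of the fingers, on their centre line; the grasp point (between the pads) lies manip.grasp_offset behind it (manip.grasp_offset is the distance from the TCP to the grasp point, in mm); z points along the fingers, y is the direction in which the jaws open and shut (so a half turn about z gives the same grasp; the last joint's range is limited). The gripper opens to 94 mm and grips with 3 to 60 N. Pads are 16 mm wide; open, the fingers measure 119 mm over their backs; the gripper's body (75 mm by 177 mm) begins 78 mm behind the grasp point.
Start: joints at [1.258, 0.3, 1.521, -0, 1.321, -0.067], TCP at [133.831, 533.459, 205.446] pointing down, gripper open.
Joint ranges: [-3.03, 3.03], [-0.79, 2.21], [0.23, 2.52], [-1.04, 4.18], [0, 3.07], [-2.55, 2.55]. Speed limits (rad/s): [2.22, 2.22, 2.57, 3.14, 3.14, 3.14].

### API

Orientations are given as [roll, pitch, yaw] about the fixed x, y, z axes, in that order (R = Rz(yaw) Ry(pitch) Rx(roll)).
In Python, from cell import manip gives the robot as it stands.
- The arm moves only by the tool send_rows, never from a script. Its argument "commands" is a list of rows, each a list of 2 entries, a list of its own where there are three numbers: the shift along the tool's x, y, z in m, then the turn about the tool's z in rad. A call has exactly 8 rows; each row is the pose to reach, as a shift and turn from the pose commanded when the call began, along the tool's axes at that moment; what a row does not reach only later rows make up. A row lasts 1/12 s, in which the tool goes at most 41.7 mm and 7.16 degrees, less where a joint would pass 70% of its speed; a pose out of reach is approached as far as the arm can. A call with a gripper value outside its range is refused whole. "hand" is the closure, from -1 (fully open) to 1 (shut), so that 0 is half open, set as the call begins (left out, the last holds). The fingers move at their own pace and stop on an object; "force" is the grip in N (left out, the last holds). Time passes only in rows, so rows that repeat a pose let the fingers close, or fill a call up. It gives the time, the measured TCP pose, the force and the opening at its end, in the units of the state.
- manip.read_state(): the state, without advancing time (a new reading comes with each control period).
- manip.camera(name): name is "scene" or "top"; returns the picture (400x640x3 uint8, red, green, blue); there is no depth.
- manip.camera_model(name): a dict with "K" (3x3 intrinsics, pixels), "eye" and "attitude" of the camera in the world. Camera axes: x right, y down, z forward; pixel columns grow to the right and rows downward; lengths in mm; the calibration is good to about 2 mm. A picture is of the moment at which its call begins. camera_model takes no time and is no camera call.
- manip.sign_off(): hands the job in, once; it reports no verdict.
The state is a dict: "clock": time; "joints": joint angles; "qd": joint speeds; "effort": joint torques, N m; "eef_pos": TCP position; "eef_rot": TCP orientation; "wrist_force": force on the tool from outside, world axes, zero at the start; "moment": the same for the moment, N m; "finger_gap": finger opening in mm.
Only numpy, scipy, OpenCV 4.12 (cv2) and the standard library are available. Lean on these libraries where they do the work, as an engineer would, in place of code of your own. Each camera call takes 0.05 s, during which the arm holds its last target.

### The job

Press the glued door hanger: lay the long flat plywood hanger on the press bed, between the cheeks, with the stud in the middle of its notch, then lay the pressing plate (the shorter, thicker one with the handle) on top of it the same way. Screw the round ring down clockwise until you feel it bear on the plate, then give it half a turn more and no further, let go, and leave the glue bottle, the mug and the brush where they are.

Things in the scene. Friction and masses are not known exactly. Their poses are not given: they have to be found in the camera images.
- stud_foot (a point): Foot of the press's fixed upright threaded steel stud, on its axis, 24 mm above the table (top of the base). Stud 16 mm thick, its tip 127 mm above the table. Axes are the press's: z up, y across, +x the way boards are slid in from the open front. Wooden base 180 x 130 x 24 mm, from x = -110 to +70 mm of the stud axis.
- cheeks (a point): Mid-point between the tops of the press's two fixed wooden cheeks, on the stud axis, 70 mm above the table. They run along x from -40 to +40 mm of the stud axis, 64 mm apart inside, 11 mm thick each; the boards go between them.
- bed_top (a point): Top of the sprung wooden bed, on the press's centre line 60 mm in front (-x) of the stud axis. Bed 50 mm wide, from x = -75 to +46 mm of the axis, top 46 mm above the table at rest. It only sinks straight down: it carries hanger and plate without moving, yields from about 18 N more, then 4 N per mm, with a stop at 12 mm.
- ring_top (a point): Centre of the top of the aluminium ring (rubber-faced below) on the stud: 58 mm diameter, 36 mm high, underside at first 83 to 86 mm above the table (5 to 8 mm above the plate's top once laid). Captive on the thread: clockwise from above lowers it 14 mm a turn; stays where left. Turns with 0.07 N m, jumping above 0.22 once it bears on the plate, some 0.6 half a turn on. Dark line on top along point x.
- hanger_grip (a point): The door hanger: loose flat plywood board 195 mm long (x), 52 mm wide (y), 16 mm thick, dark glue line round its edge, 0.10 kg. This point: half-way up its thickness, on the centre line, 45 mm from its plain (-x) end, a good place to take it across its width (in front of the bed when in place). x points to the notched end, z up.
- hanger_notch (a point): Where the stud should stand in the hanger's notch: half-way up the thickness, 105 mm along +x from hanger_grip, 45 mm from the notched end. Notch 28 mm wide, open at the +x end, its bottom 14 mm on the -x side of this point.
- plate_handle (a point): Centre of the pressing plate's handle, an upright wooden block 30 (x) x 26 (y, take it across this) x 40 mm high; this point is 36 mm above the plate's underside. Plate: loose wooden board 150 mm long (x), 52 wide, 16 thick, 0.20 kg; handle centre 20 mm from its plain end. x points to the notched end, z up.
- plate_notch (a point): Where the stud should stand in the plate's notch: half-way up the 16 mm thickness, 90 mm along +x from plate_handle, 40 mm from the notched end. Notch 28 mm wide, open at +x, its bottom 14 mm on the -x side of this point.
- glue_bottle: White glue bottle with a red cap, 52 mm wide, 150 mm high; leave it alone.
- mug: White mug, 80 mm wide, 90 mm high; leave it alone.
- brush: Wooden paint brush lying on the table; leave it alone.
Not all that is in view belongs to the job. Leave any blue look-alike of the part that bears stud_foot alone.

How it is judged (in metres and radians):
On the way, in this order (a step that is already met when the one before it is completed fails the run):
1. the hanger lies flat on the bed with the stud in its notch (horizontal distance between hanger_notch and stud_foot below 0.01 m and angle between the x axis of hanger_notch and the x axis of stud_foot, either way round below 0.17 rad and angle between hanger_notch's own z axis and vertical below 0.06 rad and z of hanger_notch in the frame of stud_foot between 0.016 and 0.034 m), for 0.2 s.
2. the pressing plate lies flat on the hanger with the stud in its notch (all of step 1 and horizontal distance between plate_notch and stud_foot below 0.01 m and angle between the x axis of plate_notch and the x axis of stud_foot, either way round below 0.17 rad and angle between plate_notch's own z axis and vertical below 0.06 rad and z of plate_notch in the frame of stud_foot between 0.032 and 0.05 m), for 0.2 s.
3. the ring bears on the plate and the bed begins to sink (1 mm) (all of step 2 and height (world z) of bed_top below 0.045 m and z of ring_top in the frame of plate_notch below 0.0455 m), for 0.1 s.
At the end, for the whole second after the job is handed in: Hanger flat on the bed and plate flat on it, each with the stud within 10 mm of its notch middle, along the press within 0.17 rad, level within 0.06 rad; the ring bears on the plate and keeps the bed 4 to 9 mm down (half a turn past contact gives 6 to 7 mm) (all of step 2 and height (world z) of bed_top between 0.037 and 0.042 m and z of ring_top in the frame of plate_notch below 0.0455 m); the robot touches nothing.
It fails at once if overtightened: the bed is pressed more than 11 mm down (height (world z) of bed_top below 0.035 m).
It fails at once if the glue bottle, mug or brush is moved by more than 30 mm (distance of any of glue_bottle, mug, brush from where it was at the start of the episode above 0.03 m).
It also fails if it takes over 72 s, if anything falls off the work surface, if the arm or the gripper's body presses on something with over 40 N, if the wrist force passes 120 N, or if a joint passes its speed limit or range.

## Working session

There is one attempt and no reset: what is moved stays moved. The work goes in short steps, Python scripts to look and compute and a tool call to move; the robot and the scene stay as the last step left them, time stands still between calls to the robot, and variables do not carry over. Pictures are saved under pics/ and viewed, and the job is handed in when it is done.

Besides the shell and the picture viewer there is one more tool, called after "Request:" as a command line: name --argument value ..., lists and objects as JSON in quotes. send_rows: Moves the arm, as the interface text tells. Its arguments: {"type":"object","properties":{"commands":{"type":"array","items":{"type":"array"}},"hand":{"type":"number"},"force":{"type":"number"}},"required":["commands"]}

```bash
ls; mkdir -p pics; cat > h.py <<'E'
import numpy as np, cv2
from cell import manip
def snap(name,out):
    im=manip.camera(name); im=np.ascontiguousarray(im[:,:,::-1]); cv2.imwrite('pics/'+out+'.png',im); return im
E
python3 - <<'E'
from h import *
for n in ("scene","top"):
    snap(n,n+"0"); print(n,manip.camera_model(n))
print(manip.read_state(), manip.grasp_offset)
E
```

```text
pics
scene {'K': array([[441.15440837,   0.        , 321.21481396],
       [  0.        , 441.15440837, 196.23377877],
       [  0.        ,   0.        ,   1.        ]]), 'eye': array([1423.74231147,  129.3795406 ,  839.61267129]), 'attitude': array([-2.22550059, -0.01916465,  1.72215997])}
top {'K': array([[381.68744972,   0.        , 324.16028469],
       [  0.        , 381.68744972, 198.59197546],
       [  0.        ,   0.        ,   1.        ]]), 'eye': array([ 258.91524361,   11.87680924, 1126.71551199]), 'attitude': array([-2.92894938, -0.00475921, -1.52263621])}
{'clock': 0.1, 'joints': array([ 1.25838004e+00,  3.00379761e-01,  1.52149129e+00,  5.54955703e-06,
        1.32073347e+00, -6.65727539e-02]), 'qd': array([ 0.00034958, -0.00275353, -0.00197255,  0.00109934,  0.00120213,
       -0.00126113]), 'effort': array([ 3.99405719e-03, -5.32653165e+01, -3.53275430e+01,  7.10874796e-02,
        2.35458522e-02, -4.61265108e-05]), 'eef_pos': array([133.77118101, 533.24400352, 204.97442556]), 'eef_rot': array([-3.14058338e+00, -7.26767746e-05,  2.89574771e+00]), 'wrist_force': array([ 0.23316771, -0.4070403 , -1.14059407]), 'moment': array([ 0.01642522, -0.06458794,  0.01787628]), 'finger_gap': 94.40464702327414} 18.8
```

View pics/scene0.png

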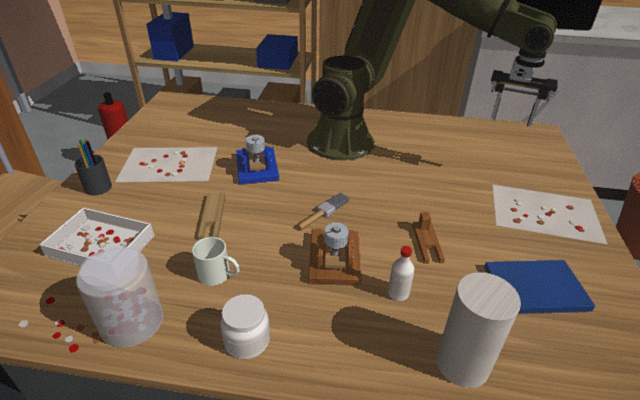

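View pics/top0.png

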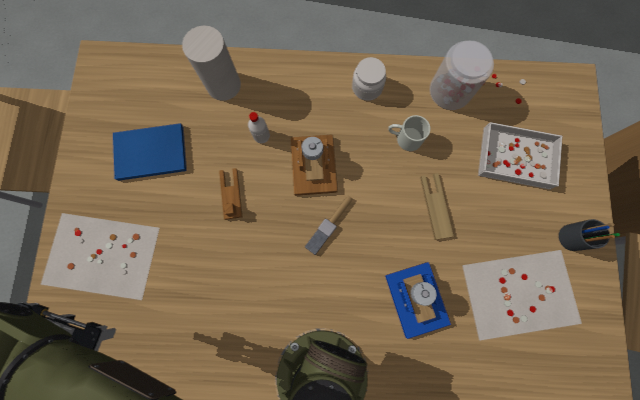

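The scene view shows the press at (335,255), hanger at (212,215), plate at (428,240) and a blue decoy at (257,165). In the top view the press is at (314,165), hanger at (437,208), plate at (230,195), brush at (330,225), bottle at (258,128) and mug at (413,133). I'll enlarge these next.

```bash
python3 - <<'E'
import cv2
im=cv2.imread('pics/top0.png')
def crop(n,x,y,w,h,s):
    c=cv2.resize(im[y:y+h,x:x+w],None,fx=s,fy=s,interpolation=cv2.INTER_CUBIC); cv2.imwrite('pics/'+n+'.png',c)
crop('c_press',280,125,70,75,8)
crop('c_hang',410,165,60,85,7)
crop('c_plate',205,155,50,75,8)
E
```

```text
(no output)
```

View pics/c_press.png

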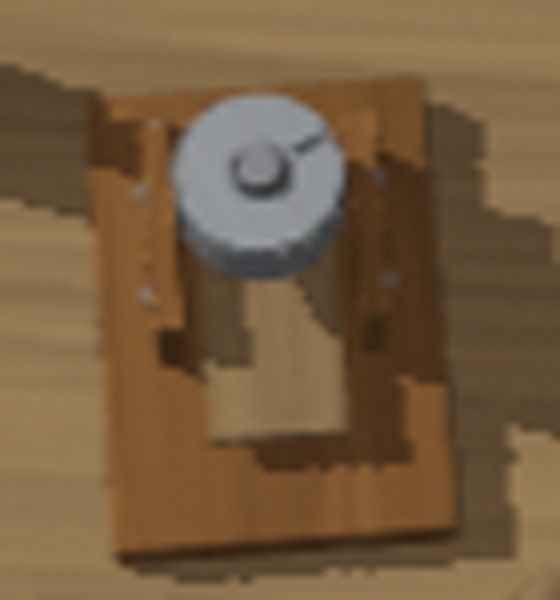

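View pics/c_hang.png

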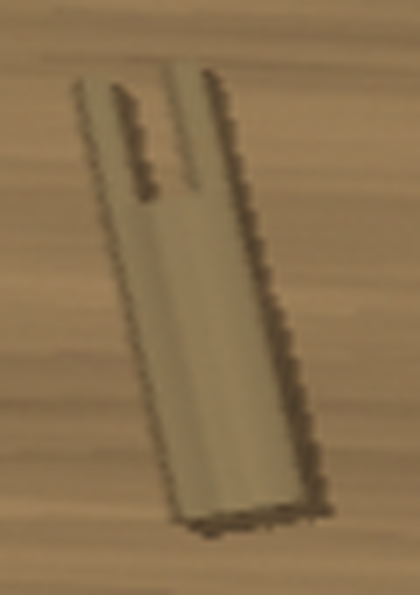

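View pics/c_plate.png

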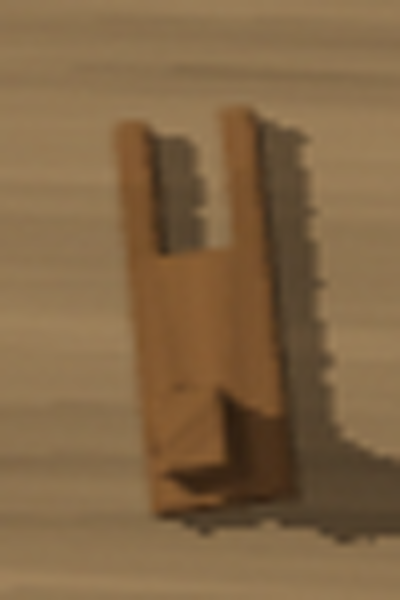

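```bash
cat >> h.py <<'E'
from scipy.spatial.transform import Rotation as Ro
from scipy.optimize import least_squares
def proj(n,P):
    m=manip.camera_model(n); R=Ro.from_euler('xyz',m['attitude']).as_matrix()
    p=(np.atleast_2d(P)-m['eye'])@R; q=p@np.array(m['K']).T; return q[:,:2]/q[:,2:]
def W(L,t):
    L=np.atleast_2d(L).astype(float); c,s=np.cos(t[2]),np.sin(t[2])
    return np.c_[t[0]+c*L[:,0]-s*L[:,1],t[1]+s*L[:,0]+c*L[:,1],L[:,2]]
def unc(pts,x0,y0,s): return np.array([x0,y0])+(np.array(pts)+.5)/s-.5
def fit(n,L,uv,t0):
    f=lambda t:(proj(n,W(L,[t[0]*100,t[1]*100,t[2]]))-uv).ravel()
    r=least_squares(f,[t0[0]/100,t0[1]/100,t0[2]],loss='soft_l1',f_scale=.7)
    return np.array([r.x[0]*100,r.x[1]*100,r.x[2]]), r.fun.reshape(-1,2)
E
python3 - <<'E'
from h import *
hl=[(150,26,16),(150,-26,16),(-45,26,16),(-45,-26,16),(91,14,16),(91,-14,16)]
t,r=fit('top',hl,unc([(86,78),(207,68),(182,520),(303,507),(152,200),(195,190)],410,165,7),(250,-300,0)); print('hanger',t,r.round(1).tolist())
pl=[(130,26,16),(130,14,16),(130,-14,16),(130,-26,16),(-20,26,16),(-20,-26,16),(76,14,16),(76,-14,16)]
tp,r=fit('top',pl,unc([(115,122),(148,122),(222,108),(252,108),(153,515),(289,495),(158,255),(230,247)],205,155,8),(250,300,0)); print('plate',tp,r.round(1).tolist())
bl=[(70,65,24),(70,-65,24),(-110,65,24),(-110,-65,24),(0,0,127),(0,0,120.5),(-75,25,46),(-75,-25,46)]
tb,r=fit('top',bl,unc([(98,98),(425,78),(115,548),(455,526),(262,168),(260,172),(212,440),(345,430)],280,125,8),(400,50,0)); print('press',tb,r.round(1).tolist())
np.save('pose.npy',[t,tp,tb])
def edges(im,n,L,t,c):
    P=proj(n,W(L,t))
    for p in P: cv2.circle(im,tuple(int(v*3) for v in p+.5),2,c,-1)
for n in('top','scene'):
    im=cv2.imread(f'pics/{n}0.png'); im=cv2.resize(im,None,fx=3,fy=3,interpolation=cv2.INTER_CUBIC)
    edges(im,n,hl,t,(0,0,255));edges(im,n,pl,tp,(0,255,0));edges(im,n,bl,tb,(255,255,0))
    edges(im,n,[(x,y,56) for x in(-15,15) for y in (-13,13)],tp,(0,255,0))
    c=im[100*3:260*3,195*3:460*3] if n=='top' else im[170*3:310*3,190*3:455*3]
    cv2.imwrite(f'pics/ov_{n}.png',c)
E
```

```text
hanger [ 4.42779706e+02 -3.28440014e+02  1.94777052e-01] [[0.2, -0.3], [-0.2, -1.3], [-0.1, 0.4], [0.0, -0.4], [-1.3, 0.5], [1.7, 0.6]]
plate [4.48233909e+02 2.89949699e+02 1.89326300e-01] [[0.0, 0.3], [-0.2, -0.2], [-0.2, 0.3], [0.0, -0.3], [-0.5, -0.2], [0.1, -0.2], [0.1, 0.3], [0.5, 0.1]]
press [6.24027367e+02 5.76058668e+01 1.10807209e-01] [[-1.2, -0.4], [0.3, -0.3], [-0.6, 0.6], [0.7, 0.7], [-0.0, -0.4], [0.3, -0.1], [-0.2, -0.1], [0.2, 0.2]]
```

View pics/ov_top.png

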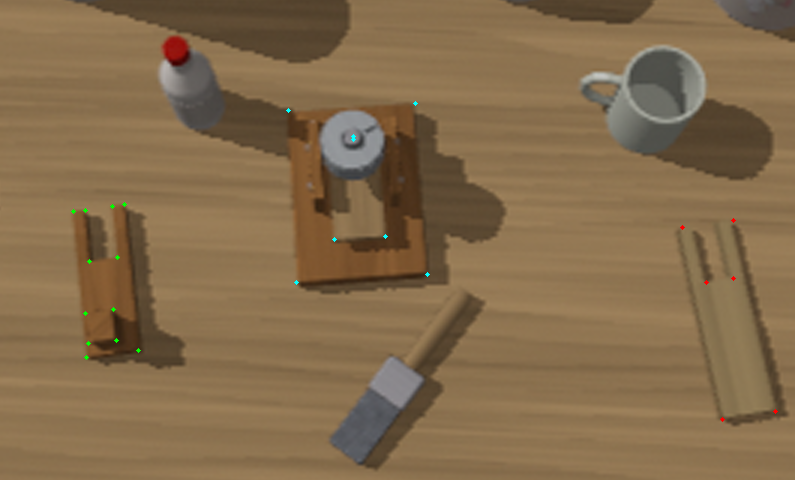

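View pics/ov_scene.png

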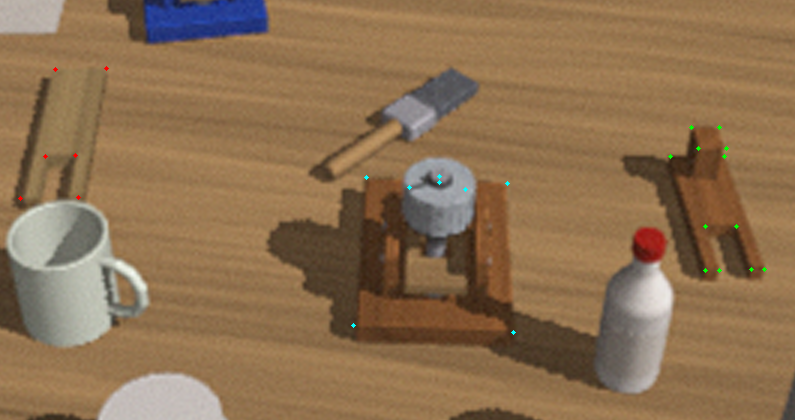

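```bash
cat >> h.py <<'E'
def go(x,y,z,yaw,st=None):
    s=manip.read_state(); R=Ro.from_euler('xyz',s['eef_rot']).as_matrix()
    d=R.T@(np.array([x,y,z])-s['eef_pos'])/1000
    t=-(yaw-s['eef_rot'][2]); t=(t+np.pi)%(2*np.pi)-np.pi
    print('shift',d.round(4),'turn',round(t,3))
def stt():
    s=manip.read_state(); print(round(s['clock'],2),s['eef_pos'].round(1),s['eef_rot'].round(3),'q',s['joints'].round(2),'F',s['wrist_force'].round(1),'M',s['moment'].round(2),'gap',round(s['finger_gap'],1))
E
python3 -c "
from h import *
stt(); go(430,150,205,1.9); go(443,-328,150,.195)"
```

```text
0.1 [133.8 533.2 205. ] [-3.141 -0.     2.896] q [ 1.26  0.3   1.52  0.    1.32 -0.07] F [ 0.2 -0.4 -1.1] M [ 0.02 -0.06  0.02] gap 94.4
shift [-3.806e-01 -2.996e-01  2.000e-04] turn 0.996
shift [-0.5095 -0.76    0.0557] turn 2.701
```

Request:
send_rows --commands '[[[-0.04,-0.03,0],0.1],[[-0.08,-0.06,0],0.22],[[-0.12,-0.09,0],0.34],[[-0.16,-0.12,0],0.46],[[-0.19,-0.15,0],0.58],[[-0.22,-0.18,0],0.7],[[-0.25,-0.21,0],0.82],[[-0.28,-0.24,0],0.94]]' --hand -1 --force 30

```text
clock: 0.77
eef_pos: [328.7, 261.5, 205.4]
eef_rot: [-3.141, 0.0, 1.95]
wrist_force: [0.9, 0.3, -1.0]
finger_gap: 93.7
```

```bash
python3 -c "
from h import *
stt(); go(443,-328,150,.195)"
```

```text
0.77 [328.7 261.5 205.4] [-3.141  0.     1.95 ] q [ 0.58  0.01  1.86 -0.    1.28  0.21] F [ 0.9  0.3 -1. ] M [-0.   -0.02 -0.07] gap 93.7
shift [-0.5899 -0.1121  0.0554] turn 1.755
```

Request:
send_rows --commands '[[[-0.04,-0.008,0],0.12],[[-0.08,-0.016,0],0.24],[[-0.12,-0.024,0],0.36],[[-0.16,-0.03,0],0.48],[[-0.2,-0.038,0],0.6],[[-0.24,-0.046,0],0.72],[[-0.28,-0.054,0],0.84],[[-0.32,-0.06,0],0.96]]'

```text
clock: 1.43
eef_pos: [392.4, -57.8, 205.5]
eef_rot: [3.141, -0.0, 0.99]
wrist_force: [1.5, 0.8, -0.5]
finger_gap: 94.3
```

```bash
python3 -c "
from h import *
stt(); go(443,-328,100,.195)"
```

```text
1.43 [392.4 -57.8 205.5] [ 3.141 -0.     0.99 ] q [-0.24 -0.05  1.92  0.    1.28  0.34] F [ 1.5  0.8 -0.5] M [-0.04  0.09  0.02] gap 94.3
shift [-0.1981  0.1906  0.1056] turn 0.795
```

Request:
send_rows --commands '[[[-0.025,0.024,0.013],0.11],[[-0.05,0.048,0.026],0.22],[[-0.075,0.072,0.039],0.33],[[-0.1,0.096,0.052],0.44],[[-0.13,0.125,0.069],0.55],[[-0.16,0.154,0.085],0.66],[[-0.185,0.178,0.098],0.75],[[-0.198,0.191,0.1055],0.795]]'

```text
clock: 2.1
eef_pos: [444.9, -328.8, 97.7]
eef_rot: [-3.14, 0.001, 0.194]
wrist_force: [0.5, -0.7, 0.3]
finger_gap: 94.1
```

```bash
python3 -c "
from h import *
stt(); go(443,-328,4,.195); im=snap('top','top1'); cv2.imwrite('pics/top1c.png',cv2.resize(im[150:280,380:520],None,fx=5,fy=4.5))"
```

```text
2.1 [ 444.9 -328.8   97.7] [-3.14e+00  1.00e-03  1.94e-01] q [-0.7   0.42  1.62 -0.    1.1   0.67] F [ 0.5 -0.7  0.3] M [0.04 0.19 0.  ] gap 94.1
shift [-0.0015 -0.001   0.0937] turn -0.001
```

View pics/top1c.png

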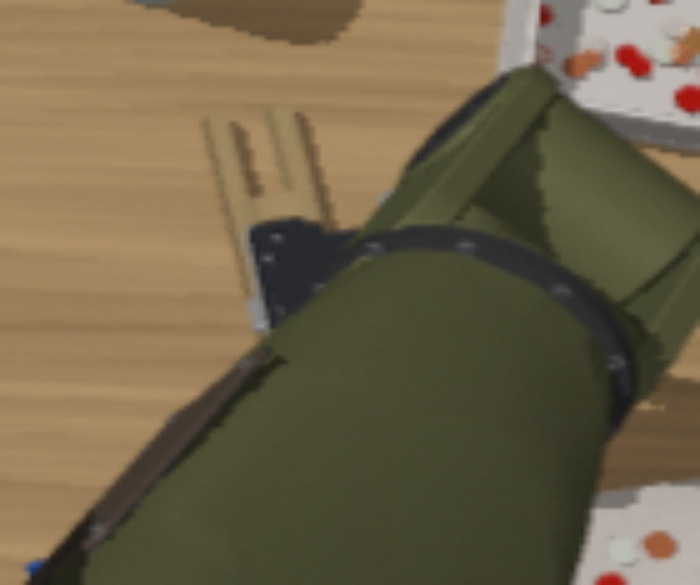

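The gripper sits over the hanger's rear half at crop (290,260) and is aligned with it. Next is the descent.

Request:
send_rows --commands '[[[0,0,0.02],0],[[0,0,0.04],0],[[-0.001,-0.001,0.06],0],[[-0.001,-0.001,0.075],0],[[-0.001,-0.001,0.084],0],[[-0.001,-0.001,0.09],0],[[-0.001,-0.001,0.093],0],[[-0.001,-0.001,0.093],0]]'

```text
clock: 2.82
eef_pos: [444.3, -324.9, 6.9]
eef_rot: [-3.141, 0.0, 0.201]
wrist_force: [0.7, 0.2, -0.1]
finger_gap: 94.1
```

Request:
send_rows --commands '[[[0,0,0],0],[[0,0,0],0],[[0,0,0],0],[[0,0,0],0],[[0,0,0],0],[[0,0,0],0],[[0,0,0],0],[[0,0,0],0]]' --hand 1 --force 30

```text
clock: 3.48
eef_pos: [444.3, -325.0, 7.1]
eef_rot: [3.141, -0.0, 0.201]
wrist_force: [-0.5, -0.5, 1.7]
finger_gap: 51.7
```

```bash
python3 -c "
from h import *
stt(); print(np.load('pose.npy'))
t=np.load('pose.npy')[2]
g=W([(-105,0,0)],t)[0]; print(g)
im=snap('scene','sc2'); cv2.imwrite('pics/sc2c.png',cv2.resize(im[130:300,150:350],None,fx=4,fy=3.5))"
```

```text
3.48 [ 444.3 -325.     7.1] [ 3.141 -0.     0.201] q [-0.7   0.55  1.68 -0.    0.91  0.67] F [-0.5 -0.5  1.7] M [-0.16  0.2  -0.02] gap 51.7
[[ 4.42779706e+02 -3.28440014e+02  1.94777052e-01]
 [ 4.48233909e+02  2.89949699e+02  1.89326300e-01]
 [ 6.24027367e+02  5.76058668e+01  1.10807209e-01]]
[519.67131554  45.99490425   0.        ]
```

View pics/sc2c.png

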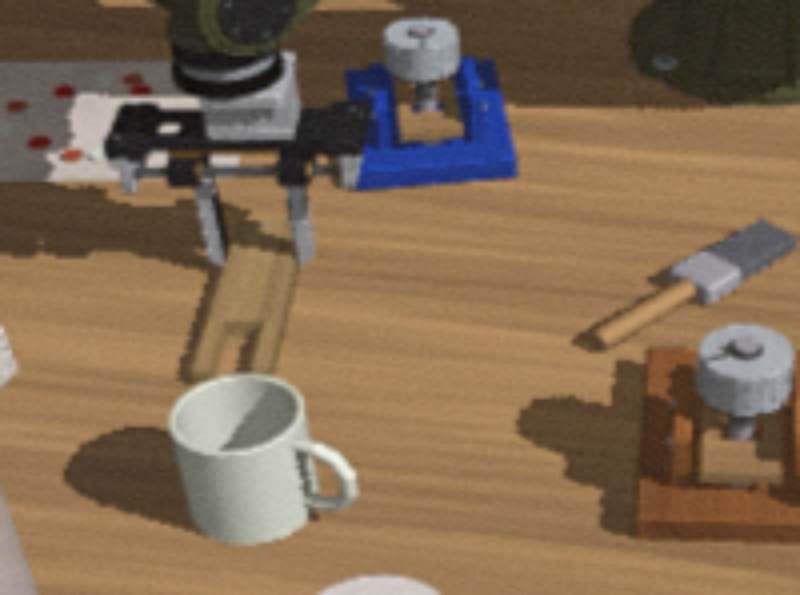

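The hanger is held between the fingers (gap 51.7), at crop (255,245), and nothing else has been disturbed. Next I'll lift it.

Request:
send_rows --commands '[[[0,0,-0.006],0],[[0,0,-0.018],0],[[0,0,-0.036],0],[[0,0,-0.056],0],[[0,0,-0.076],0],[[0,0,-0.09],0],[[0,0,-0.098],0],[[0,0,-0.1],0]]'

```text
clock: 4.2
eef_pos: [444.7, -325.3, 109.0]
eef_rot: [3.14, -0.002, 0.201]
wrist_force: [0.1, 0.3, -0.6]
finger_gap: 51.9
```

```bash
python3 -c "
from h import *
stt(); t=np.load('pose.npy')[2]
g=W([(-200+2,0,0)],t)[0]; print(g); go(g[0],g[1],108,t[2])
im=snap('scene','sc3'); cv2.imwrite('pics/sc3c.png',cv2.resize(im[80:250,150:350],None,fx=4,fy=3.5))"
```

```text
4.2 [ 444.7 -325.3  109. ] [ 3.14e+00 -2.00e-03  2.01e-01] q [-0.7   0.4   1.63  0.    1.12  0.67] F [ 0.1  0.3 -0.6] M [-0.04  0.17  0.  ] gap 51.9
[427.24166965  35.71090887   0.        ]
shift [ 5.480e-02 -3.572e-01  3.000e-04] turn 0.09
```

View pics/sc3c.png

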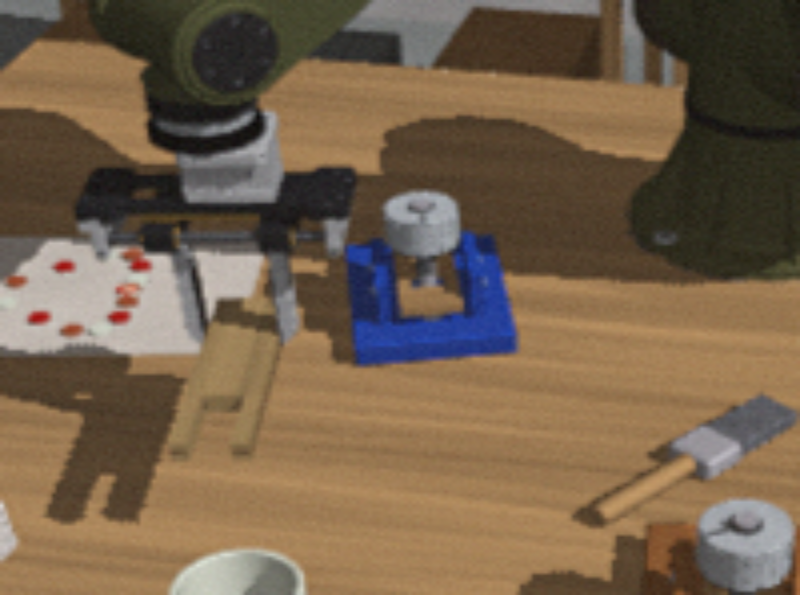

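```bash
python3 -c "
from h import *
im=cv2.imread('pics/sc3.png'); im=cv2.resize(im[150:220,170:240],None,fx=8,fy=8,interpolation=cv2.INTER_CUBIC)
c,s=np.cos(.201),np.sin(.201)
t=(444.7-2.1*c,-325.3-2.1*s,.201)
for L,col in (([(x,y,102+z) for x in(150,-45) for y in(-26,26) for z in (0,16)],(0,0,255)),([(91,y,102+z) for y in(-14,14) for z in (0,16)],(0,255,0))):
  for p in proj('scene',W(L,t)): cv2.circle(im,(int((p[0]-170+.5)*8),int((p[1]-150+.5)*8)),3,col,-1)
cv2.imwrite('pics/sc3d.png',im)"
```

```text
(no output)
```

View pics/sc3d.png

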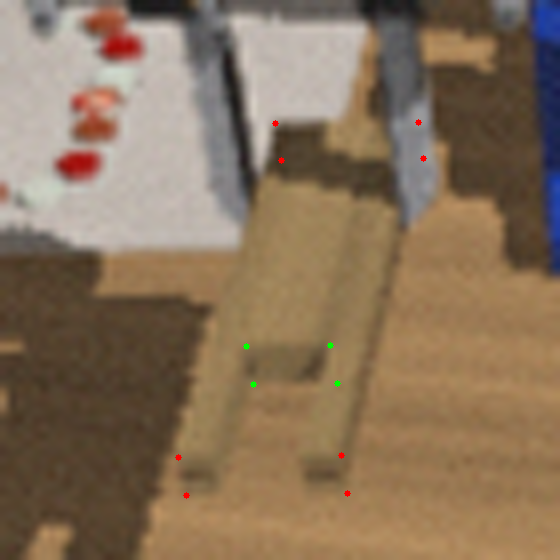

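The projected flat hanger (dots) matches its ends at crop rows 123 and 460, so it is level in the grip. Next I'll carry it to the front of the press.

Request:
send_rows --commands '[[[0.003,-0.015,0],0],[[0.008,-0.04,0],0.01],[[0.013,-0.07,0],0.02],[[0.018,-0.1,0],0.03],[[0.023,-0.13,0],0.04],[[0.028,-0.16,0],0.05],[[0.033,-0.19,0],0.06],[[0.038,-0.22,0],0.07]]'

```text
clock: 4.92
eef_pos: [436.8, -100.2, 106.2]
eef_rot: [-3.141, 0.001, 0.13]
wrist_force: [0.8, -0.2, -1.3]
finger_gap: 51.5
```

Request:
send_rows --commands '[[[0.004,-0.03,0],0.005],[[0.008,-0.06,0],0.01],[[0.011,-0.085,0],0.013],[[0.014,-0.105,0],0.016],[[0.016,-0.122,0],0.02],[[0.017,-0.132,0],0.02],[[0.017,-0.137,0],0.02],[[0.017,-0.137,0],0.02]]'

```text
clock: 5.58
eef_pos: [436.3, 36.7, 106.6]
eef_rot: [-3.142, 0.001, 0.112]
wrist_force: [-0.4, 0.1, -1.0]
finger_gap: 51.2
```

```bash
python3 -c "
from h import *
stt(); t=np.load('pose.npy')[2]
g=W([(-200+2,0,0)],t)[0]; print(g); go(g[0],g[1],59,t[2])
im=snap('top','top4'); cv2.imwrite('pics/top4c.png',cv2.resize(im[110:260,250:400],None,fx=5,fy=4))
im=snap('scene','sc4'); cv2.imwrite('pics/sc4c.png',cv2.resize(im[150:300,250:430],None,fx=4,fy=4))"
```

```text
5.58 [436.3  36.7 106.6] [-3.142e+00  1.000e-03  1.120e-01] q [ 0.    0.17  1.93 -0.    1.04  1.46] F [-0.4  0.1 -1. ] M [-0.08  0.22 -0.02] gap 51.2
[427.24166965  35.71090887   0.        ]
shift [-0.0091 -0.0001  0.0476] turn 0.001
```

View pics/top4c.png

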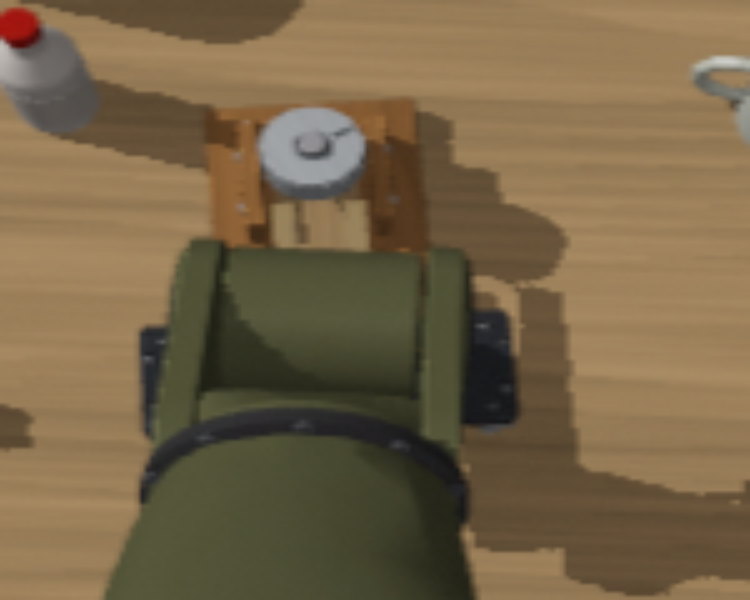

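View pics/sc4c.png

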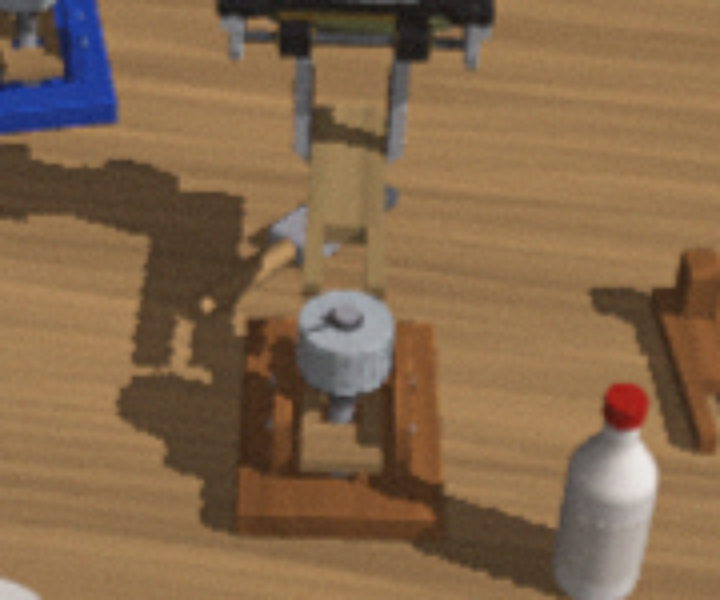

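```bash
python3 -c "
from h import *
bl=[(70,65,24),(70,-65,24),(-110,65,24),(-110,-65,24),(0,0,127)]
uv=unc([(442,515),(238,515),(435,322),(250,320),(346,316)],250,150,4)
P=np.load('pose.npy')[2]
print((proj('scene',W(bl,P))-uv).round(1).tolist())
t,r=fit('scene',bl,uv,P); print(t,r.round(1).tolist())"
```

```text
[[0.5, 1.8], [-1.7, -0.5], [0.3, 0.6], [-0.5, -0.8], [-0.1, -0.3]]
[6.23458600e+02 5.87899758e+01 1.29501235e-01] [[1.5, 1.3], [-0.7, -0.2], [-0.1, 0.2], [-0.8, -0.6], [0.4, -0.4]]
```

The two cameras agree on the stud axis to about 1 mm. The hanger hangs level in front of the press, with its prong tips at crop (312,290) and (375,290). Next I'll lower it to insertion height.

Request:
send_rows --commands '[[[-0.003,0,0.005],0],[[-0.007,0,0.015],0],[[-0.009,0,0.025],0],[[-0.009,0,0.035],0],[[-0.009,0,0.042],0],[[-0.009,0,0.0465],0],[[-0.009,0,0.0475],0],[[-0.009,0,0.0475],0]]'

```text
clock: 6.35
eef_pos: [427.7, 35.2, 59.3]
eef_rot: [-3.142, 0.0, 0.111]
wrist_force: [0.3, 0.4, -0.6]
finger_gap: 51.7
```

```bash
python3 -c "
from h import *
stt(); t=(624,58,.114)
g=W([(-105+2,0,0)],t)[0]; print(g); go(g[0],g[1],59,t[2])
im=snap('scene','sc5'); cv2.imwrite('pics/sc5c.png',cv2.resize(im[150:300,250:430],None,fx=4,fy=4))"
```

```text
6.35 [427.7  35.2  59.3] [-3.142  0.     0.111] q [-0.    0.23  1.99 -0.    0.92  1.46] F [ 0.3  0.4 -0.6] M [-0.01  0.21 -0.  ] gap 51.7
[521.66856947  46.28341665   0.        ]
shift [ 0.0946 -0.0007  0.0002] turn -0.003
```

View pics/sc5c.png

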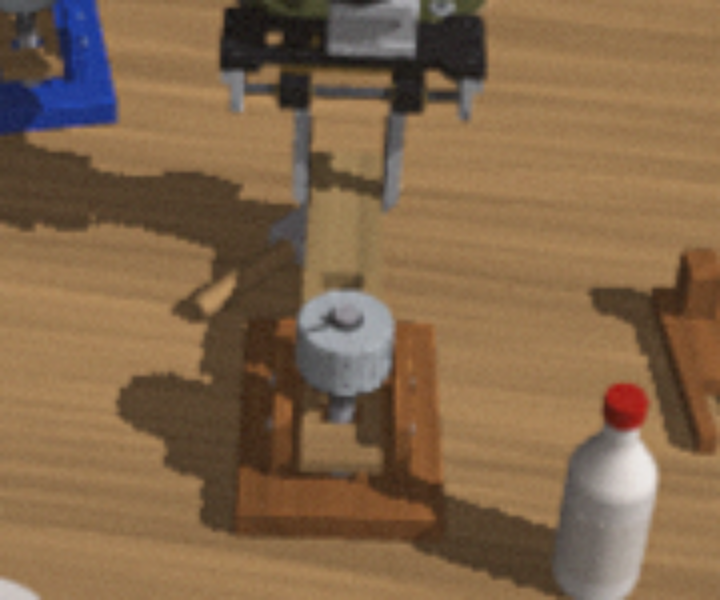

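The hanger is in line with the press, its prongs just hidden behind the ring at (345,290). Next I'll slide it in.

Request:
send_rows --commands '[[[0.005,0,0],0],[[0.012,0,0],0],[[0.02,0,0],-0.002],[[0.028,0,0],-0.002],[[0.036,0,0],-0.002],[[0.043,0,0],-0.002],[[0.048,-0.0005,0],-0.002],[[0.05,-0.0005,0],-0.002]]'

```text
clock: 7.07
eef_pos: [478.0, 41.5, 59.3]
eef_rot: [-3.142, 0.0, 0.113]
wrist_force: [-0.3, 0.6, -1.0]
finger_gap: 51.3
```

Request:
send_rows --commands '[[[0.005,0,0],0],[[0.012,0,0],0],[[0.02,0,0],0],[[0.028,0,0],0],[[0.036,0,0],0],[[0.042,0,0],0],[[0.0445,0,0],0],[[0.0445,0,0],0]]'

```text
clock: 7.73
eef_pos: [522.0, 46.4, 59.3]
eef_rot: [3.142, 0.0, 0.113]
wrist_force: [-0.6, 0.4, -1.7]
finger_gap: 51.2
```

```bash
python3 -c "
from h import *
stt(); t=(624,58,.114)
g=W([(-105+2,0,0)],t)[0]; print(g); go(g[0],g[1],53,t[2])
im=snap('scene','sc6'); cv2.imwrite('pics/sc6c.png',cv2.resize(im[170:290,280:400],None,fx=6,fy=5))"
```

```text
7.73 [522.   46.4  59.3] [3.142 0.    0.113] q [ 0.02  0.41  1.74 -0.    0.99  1.48] F [-0.6  0.4 -1.7] M [-0.03  0.22  0.01] gap 51.2
[521.66856947  46.28341665   0.        ]
shift [-0.0003  0.      0.0063] turn -0.001
```

View pics/sc6c.png

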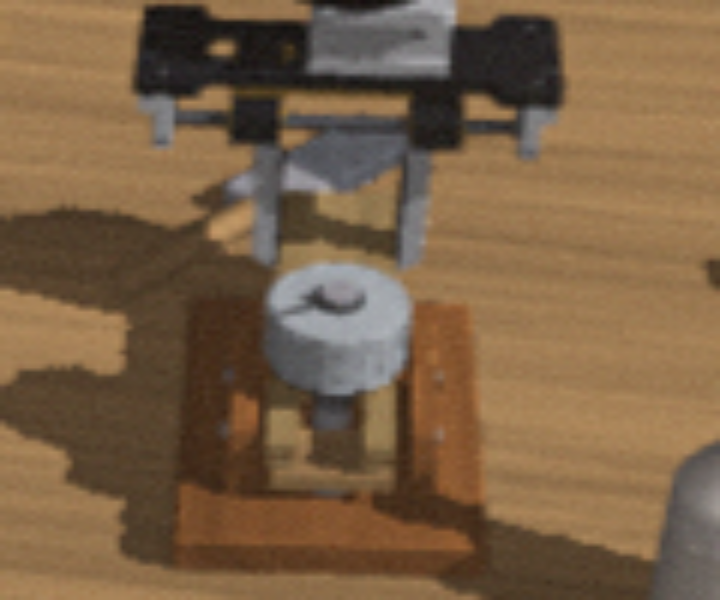

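The stud at crop (335,410) stands between the prongs (268–305 and 362–395), centred to about 1 mm. Next I'll lower it onto the bed.

Request:
send_rows --commands '[[[0,0,0.001],0],[[0,0,0.002],0],[[0,0,0.003],0],[[0,0,0.004],0],[[0,0,0.0045],0],[[0,0,0.005],0],[[0,0,0.0055],0],[[0,0,0.006],0]]'

```text
clock: 8.45
eef_pos: [521.5, 46.3, 53.4]
eef_rot: [3.142, -0.0, 0.113]
wrist_force: [0.0, 0.1, -1.1]
finger_gap: 51.6
```

```bash
python3 -c "
from h import *
stt()"
```

```text
8.45 [521.5  46.3  53.4] [ 3.142 -0.     0.113] q [ 0.02  0.42  1.74 -0.    0.98  1.48] F [ 0.   0.1 -1.1] M [-0.04  0.18  0.01] gap 51.6
```

Request:
send_rows --commands '[[[0,0,0.0004],0],[[0,0,0.0008],0],[[0,0,0.0012],0],[[0,0,0.0015],0],[[0,0,0.0015],0],[[0,0,0.0015],0],[[0,0,0.0015],0],[[0,0,0.0015],0]]'

```text
clock: 9.12
eef_pos: [521.5, 46.3, 52.5]
eef_rot: [3.142, 0.0, 0.113]
wrist_force: [-5.4, 0.1, 8.0]
finger_gap: 51.4
```

```bash
python3 -c "
from h import *
stt()"
```

```text
9.12 [521.5  46.3  52.5] [3.142 0.    0.113] q [ 0.02  0.42  1.74 -0.    0.98  1.48] F [-5.4  0.1  8. ] M [-0.16  1.02  0.04] gap 51.4
```

Contact shows at about 8 N. Next I'll release.

Request:
send_rows --commands '[[[0,0,-0.0005],0],[[0,0,-0.0005],0],[[0,0,-0.0005],0],[[0,0,-0.0005],0],[[0,0,-0.0005],0],[[0,0,-0.0005],0],[[0,0,-0.0005],0],[[0,0,-0.0005],0]]' --hand -1

```text
clock: 9.78
eef_pos: [521.5, 46.3, 52.4]
eef_rot: [3.142, 0.0, 0.113]
wrist_force: [-0.6, 0.4, 0.4]
finger_gap: 93.8
```

Request:
send_rows --commands '[[[0,0,-0.01],0],[[0,0,-0.03],0],[[0,0,-0.05],0],[[0,0,-0.07],0],[[-0.02,0,-0.09],0],[[-0.05,0,-0.11],0],[[-0.08,0,-0.12],0],[[-0.09,0,-0.12],0]]'

```text
clock: 10.45
eef_pos: [430.3, 36.0, 175.1]
eef_rot: [3.141, -0.003, 0.113]
wrist_force: [-0.5, -0.2, -0.2]
finger_gap: 94.4
```

```bash
python3 -c "
from h import *
stt()
p=np.load('pose.npy')[1]; print(p); go(p[0],p[1],100,p[2])
im=snap('scene','sc7'); cv2.imwrite('pics/sc7c.png',cv2.resize(im[170:290,280:400],None,fx=6,fy=5))
im=snap('top','top7'); cv2.imwrite('pics/top7c.png',cv2.resize(im[110:230,250:370],None,fx=6,fy=5))"
```

```text
10.45 [430.3  36.  175.1] [ 3.141e+00 -3.000e-03  1.130e-01] q [-0.    0.06  1.88 -0.    1.2   1.46] F [-0.5 -0.2 -0.2] M [-0.02  0.14  0.  ] gap 94.4
[4.48233909e+02 2.89949699e+02 1.89326300e-01]
shift [ 0.0461 -0.2503  0.0751] turn -0.076
```

View pics/sc7c.png

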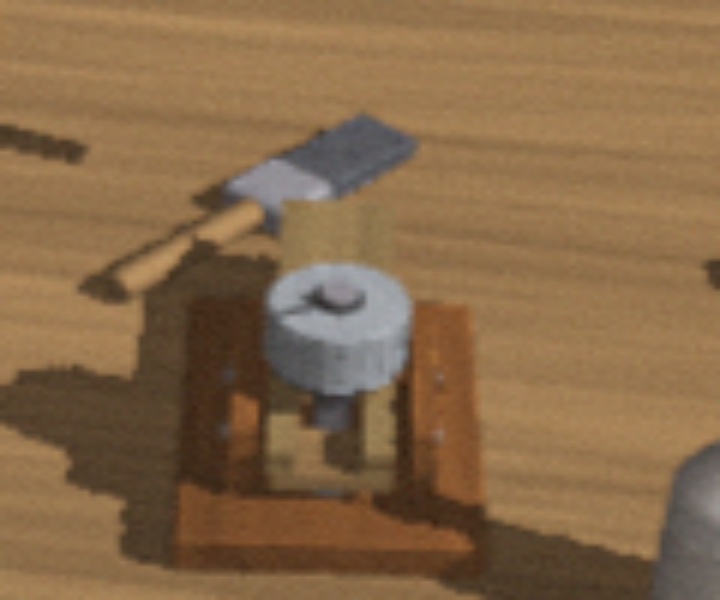

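View pics/top7c.png

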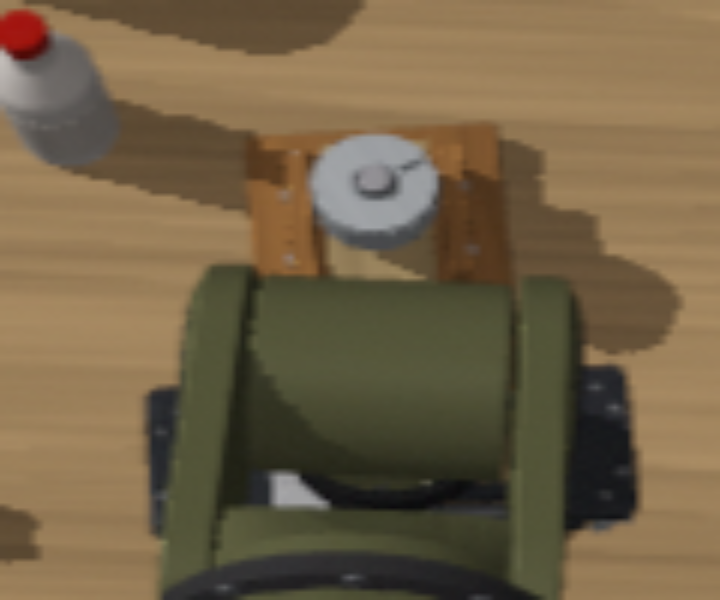

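The hanger lies on the bed with the stud at scene crop (335,410) between its prongs. The brush and bottle haven't moved. Next is the plate.

Request:
send_rows --commands '[[[0.005,-0.035,0],-0.01],[[0.01,-0.07,0.01],-0.02],[[0.016,-0.105,0.02],-0.035],[[0.022,-0.14,0.03],-0.045],[[0.03,-0.175,0.04],-0.055],[[0.037,-0.21,0.05],-0.065],[[0.043,-0.24,0.06],-0.076],[[0.046,-0.25,0.065],-0.076]]'

```text
clock: 11.22
eef_pos: [449.6, 293.3, 105.3]
eef_rot: [3.141, 0.002, 0.192]
wrist_force: [-0.1, 0.1, 0.4]
finger_gap: 94.2
```

Request:
send_rows --commands '[[[0,0,0],0],[[0,0,0],0],[[0,0,0],0],[[0,0,0],0],[[0,0,0],0],[[0,0,0],0],[[0,0,0],0],[[0,0,0],0]]' --hand -0.3

```text
clock: 11.88
eef_pos: [449.8, 289.5, 107.7]
eef_rot: [-3.142, -0.0, 0.188]
wrist_force: [-0.4, -1.2, -0.1]
finger_gap: 61.2
```

```bash
python3 -c "
from h import *
stt()
p=np.load('pose.npy')[1]; print(p); go(p[0],p[1],22,p[2])
im=snap('scene','sc8'); cv2.imwrite('pics/sc8c.png',cv2.resize(im[130:270,360:500],None,fx=5,fy=4))
"
```

```text
11.88 [449.8 289.5 107.7] [-3.142 -0.     0.188] q [ 0.5   0.37  1.67 -0.    1.1   1.89] F [-0.4 -1.2 -0.1] M [-0.01  0.02  0.02] gap 61.2
[4.48233909e+02 2.89949699e+02 1.89326300e-01]
shift [-0.0015 -0.0007  0.0857] turn -0.001
```

View pics/sc8c.png

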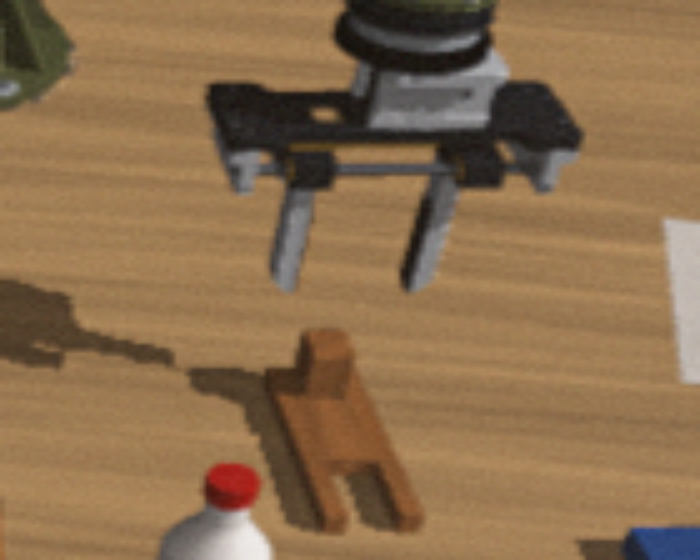

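The open fingers, at (285,285) and (415,285), sit above and either side of the handle at (325,350). Next I'll descend and grip firmly.

Request:
send_rows --commands '[[[0,0,0.01],0],[[-0.001,-0.0005,0.025],0],[[-0.0015,-0.0005,0.04],0],[[-0.0015,-0.0005,0.055],0],[[-0.0015,-0.0005,0.07],0],[[-0.0015,-0.0005,0.08],0],[[-0.0015,-0.0005,0.085],0],[[-0.0015,-0.0005,0.085],0]]'

```text
clock: 12.6
eef_pos: [447.6, 289.7, 21.3]
eef_rot: [3.141, 0.002, 0.189]
wrist_force: [0.2, 0.5, -0.5]
finger_gap: 61.5
```

Request:
send_rows --commands '[[[0,0,0],0],[[0,0,0],0],[[0,0,0],0],[[0,0,0],0],[[0,0,0],0],[[0,0,0],0],[[0,0,0],0],[[0,0,0],0]]' --hand 1 --force 50

```text
clock: 13.27
eef_pos: [448.2, 290.0, 22.7]
eef_rot: [-3.142, -0.0, 0.189]
wrist_force: [-1.5, -1.2, 4.3]
finger_gap: 25.5
```

```bash
python3 -c "
from h import *
stt()"
```

```text
13.27 [448.2 290.   22.7] [-3.142 -0.     0.189] q [ 0.51  0.49  1.73 -0.    0.92  1.89] F [-1.5 -1.2  4.3] M [-0.26  0.39 -0.08] gap 25.5
```

```bash
python3 -c "
from h import *
r=least_squares(lambda p:(proj('top',[[p[0],p[1],20]])-[[262,138]]).ravel(),[600,200]);print(r.x)
go(426,35,120,.114)"
```

```text
[678.49198152 217.82830102]
shift [-0.0696  0.2463 -0.0973] turn 0.075
```

Request:
send_rows --commands '[[[0,0,-0.005],0],[[0,0,-0.015],0],[[0,0,-0.03],0],[[0,0,-0.05],0],[[0,0,-0.07],0],[[0,0,-0.085],0],[[0,0,-0.093],0],[[0,0,-0.095],0]]'

```text
clock: 13.93
eef_pos: [448.6, 290.3, 119.2]
eef_rot: [-3.141, -0.002, 0.189]
wrist_force: [-0.1, -0.1, -1.7]
finger_gap: 25.6
```

```bash
python3 -c "
from h import *
stt()
p=np.load('pose.npy')[1]; go(425,35,118,.114)
s=manip.read_state(); im=snap('scene','sc9'); x0,y0=390,150
im=cv2.resize(im[y0:y0+80,x0:x0+80],None,fx=7,fy=7,interpolation=cv2.INTER_CUBIC)
t=(s['eef_pos'][0],s['eef_pos'][1],s['eef_rot'][2]); z0=s['eef_pos'][2]-22.7
for L,col in (([(x,y,z0+z) for x in(130,-20) for y in(-26,26) for z in (0,16)],(0,0,255)),([(76,y,z0+z) for y in(-14,14) for z in (0,16)],(0,255,0))):
  for q in proj('scene',W(L,t)): cv2.circle(im,(int((q[0]-x0+.5)*7),int((q[1]-y0+.5)*7)),3,col,-1)
cv2.imwrite('pics/sc9c.png',im)"
```

```text
13.93 [448.6 290.3 119.2] [-3.141e+00 -2.000e-03  1.890e-01] q [0.51 0.35 1.66 0.   1.12 1.89] F [-0.1 -0.1 -1.7] M [-0.04  0.17  0.02] gap 25.6
shift [-0.0711  0.2463  0.0008] turn 0.075
```

View pics/sc9c.png

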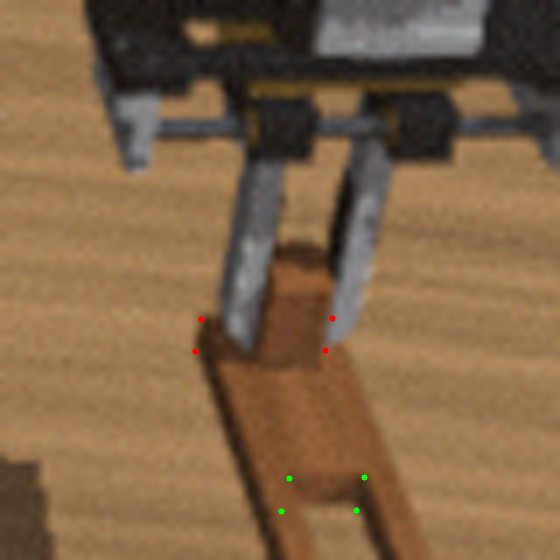

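The plate hangs level: the predicted dots match its rear corner at (202,318) and notch bottom at row 477. Next I'll carry it over.

Request:
send_rows --commands '[[[-0.004,0.012,0],0],[[-0.01,0.035,0],0.01],[[-0.018,0.065,0],0.02],[[-0.027,0.095,0],0.03],[[-0.036,0.125,0],0.04],[[-0.045,0.155,0],0.05],[[-0.053,0.18,0],0.055],[[-0.06,0.205,0],0.065]]'

```text
clock: 14.65
eef_pos: [426.2, 75.4, 116.4]
eef_rot: [3.142, 0.002, 0.123]
wrist_force: [-0.1, -0.8, -2.6]
finger_gap: 25.8
```

Request:
send_rows --commands '[[[-0.005,0.018,0],0.005],[[-0.008,0.03,0.003],0.01],[[-0.01,0.038,0.01],0.01],[[-0.011,0.041,0.017],0.01],[[-0.011,0.041,0.023],0.01],[[-0.011,0.041,0.026],0.01],[[-0.011,0.041,0.027],0.01],[[-0.011,0.041,0.027],0.01]]'

```text
clock: 15.32
eef_pos: [421.6, 35.9, 90.0]
eef_rot: [-3.141, 0.001, 0.115]
wrist_force: [0.3, 0.0, -3.0]
finger_gap: 25.9
```

```bash
python3 -c "
from h import *
stt()
g=W([(-200,0,0)],(624,58,.114))[0]; go(g[0],g[1],88,.114)
im=snap('scene','sc10'); cv2.imwrite('pics/sc10c.png',cv2.resize(im[150:290,270:410],None,fx=5,fy=4))
"
```

```text
15.32 [421.6  35.9  90. ] [-3.141e+00  1.000e-03  1.150e-01] q [-0.    0.16  1.98  0.    0.99  1.45] F [ 0.3  0.  -3. ] M [-0.05  0.23  0.05] gap 25.9
shift [0.0036 0.001  0.002 ] turn 0.001
```

View pics/sc10c.png

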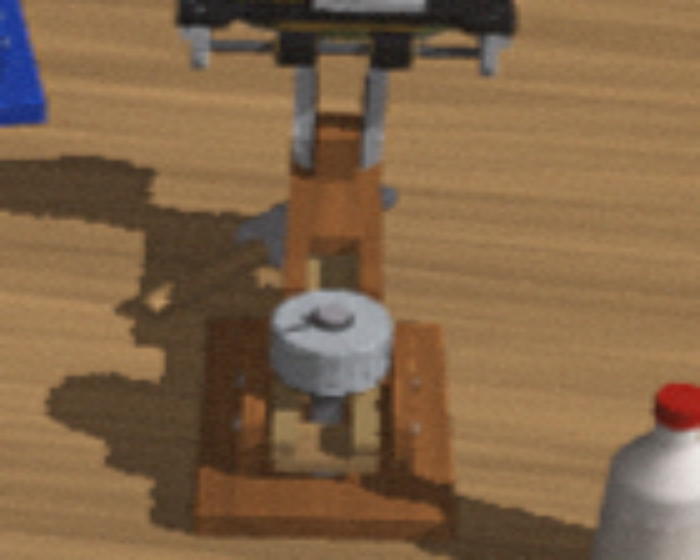

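The plate is lined up with the press, its handle at (337,150), prongs going behind the ring, and hanger below. Next I'll drop to 87 mm and slide it in slowly.

Request:
send_rows --commands '[[[0.003,0.001,0.001],0],[[0.004,0.001,0.002],0],[[0.006,0.001,0.003],0],[[0.01,0.001,0.003],0],[[0.016,0.001,0.003],0],[[0.022,0.001,0.003],0],[[0.028,0.001,0.003],0],[[0.03,0.001,0.003],0]]'

```text
clock: 16.03
eef_pos: [452.7, 37.8, 87.5]
eef_rot: [3.142, -0.0, 0.114]
wrist_force: [-0.2, 0.3, -2.3]
finger_gap: 25.6
```

```bash
python3 -c "
from h import *
stt()
g=W([(-90,0,0)],(624,58,.114))[0]; go(g[0],g[1],87,.114)
im=snap('scene','sc11'); cv2.imwrite('pics/sc11c.png',cv2.resize(im[190:270,290:390],None,fx=8,fy=7,interpolation=cv2.INTER_CUBIC))
"
```

```text
16.03 [452.7  37.8  87.5] [ 3.142 -0.     0.114] q [ 0.    0.23  1.91 -0.    1.    1.46] F [-0.2  0.3 -2.3] M [0.02 0.22 0.  ] gap 25.6
shift [ 0.0825 -0.0006  0.0005] turn -0.0
```

View pics/sc11c.png

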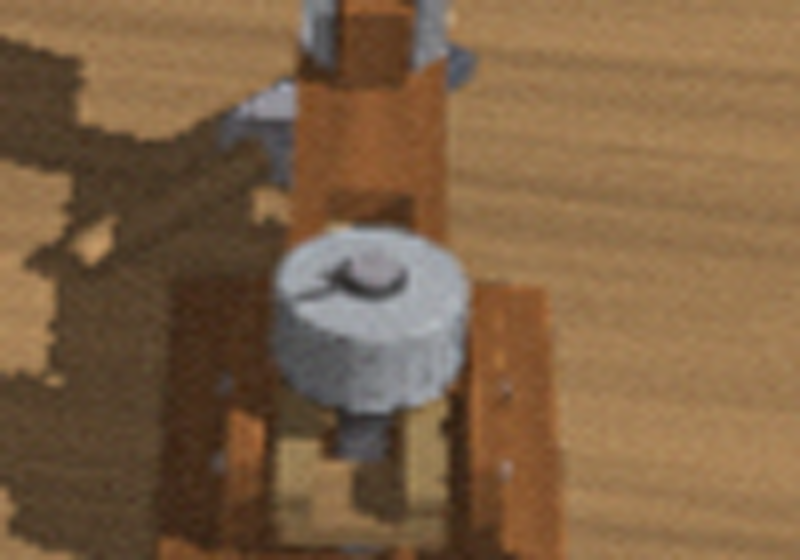

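Request:
send_rows --commands '[[[0.003,0,0],0],[[0.008,0,0.0005],0],[[0.013,0,0.0005],0],[[0.018,0,0.0005],0],[[0.023,0,0.0005],0],[[0.028,0,0.0005],0],[[0.033,-0.0005,0.0005],0],[[0.035,-0.0005,0.0005],0]]'

```text
clock: 16.75
eef_pos: [487.1, 42.3, 86.9]
eef_rot: [-3.142, -0.0, 0.114]
wrist_force: [0.6, 0.1, -1.9]
finger_gap: 25.5
```

```bash
python3 -c "
from h import *
stt()
g=W([(-90,0,0)],(624,58,.114))[0]; go(g[0],g[1],87,.114)
im=snap('scene','sc12'); cv2.imwrite('pics/sc12c.png',cv2.resize(im[190:270,290:390],None,fx=8,fy=7,interpolation=cv2.INTER_CUBIC))
"
```

```text
16.75 [487.1  42.3  86.9] [-3.142 -0.     0.114] q [0.01 0.3  1.82 0.   1.02 1.47] F [ 0.6  0.1 -1.9] M [-0.01  0.27  0.02] gap 25.5
shift [ 0.0478 -0.     -0.0001] turn -0.0
```

View pics/sc12c.png

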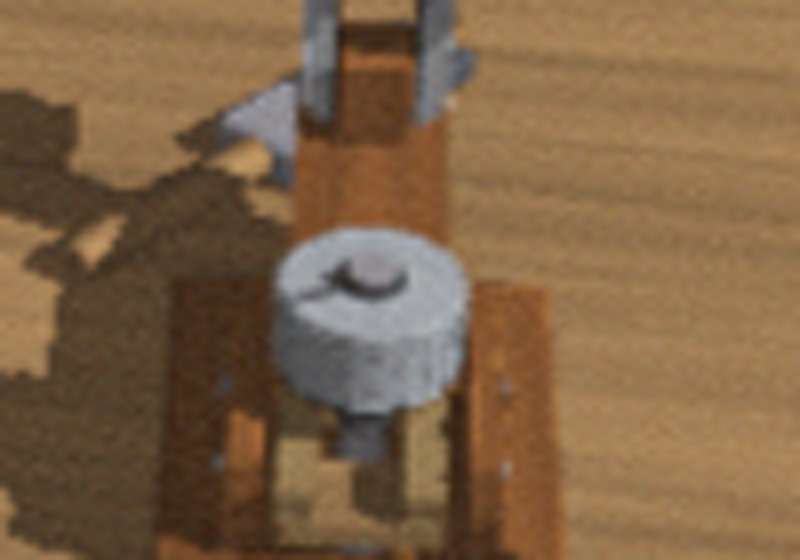

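The forces are nil and the plate passes under the ring without touching it. I'll continue.

Request:
send_rows --commands '[[[0.003,0,0],0],[[0.008,0,0],0],[[0.013,0,0],0],[[0.018,0,0],0],[[0.022,0,0],0],[[0.026,0,0],0],[[0.029,0,0],0],[[0.03,0,0],0]]'

```text
clock: 17.47
eef_pos: [516.7, 45.6, 86.9]
eef_rot: [3.142, -0.0, 0.114]
wrist_force: [0.2, 0.4, -2.7]
finger_gap: 25.4
```

```bash
python3 -c "
from h import *
stt()
g=W([(-90,0,0)],(624,58,.114))[0]; go(g[0],g[1],87,.114)
"
```

```text
17.47 [516.7  45.6  86.9] [ 3.142 -0.     0.114] q [ 0.02  0.36  1.73 -0.    1.04  1.47] F [ 0.2  0.4 -2.7] M [-0.03  0.22 -0.05] gap 25.4
shift [ 0.018  -0.0001 -0.0001] turn -0.0
```

Request:
send_rows --commands '[[[0.002,0,0],0],[[0.006,0,0],0],[[0.01,0,0],0],[[0.013,0,0],0],[[0.016,0,0],0],[[0.0175,0,0],0],[[0.018,0,0],0],[[0.018,0,0],0]]'

```text
clock: 18.13
eef_pos: [534.1, 47.7, 86.9]
eef_rot: [3.142, 0.0, 0.114]
wrist_force: [-0.1, 0.2, -1.0]
finger_gap: 25.7
```

```bash
python3 -c "
from h import *
stt()
im=snap('scene','sc13'); cv2.imwrite('pics/sc13c.png',cv2.resize(im[190:270,290:390],None,fx=8,fy=7,interpolation=cv2.INTER_CUBIC))
"
```

```text
18.13 [534.1  47.7  86.9] [3.142 0.    0.114] q [ 0.02  0.4   1.68 -0.    1.06  1.48] F [-0.1  0.2 -1. ] M [-0.08  0.19  0.02] gap 25.7
```

View pics/sc13c.png

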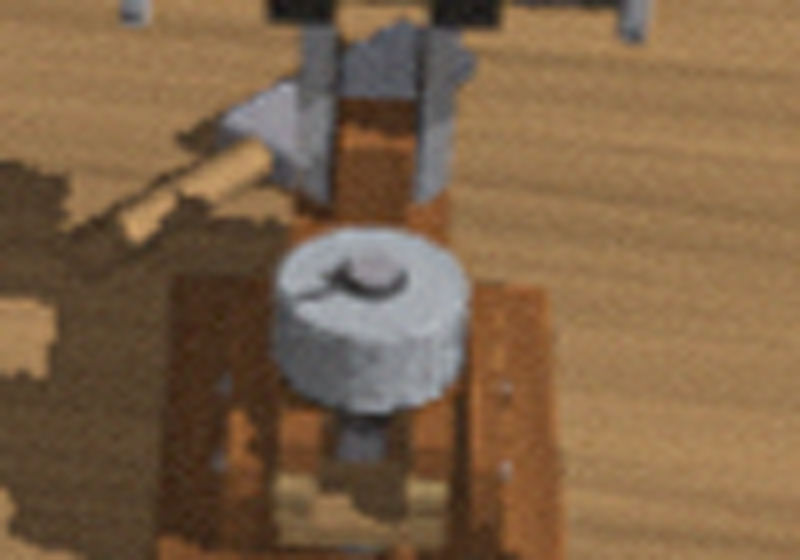

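The stud at (362,440) lies midway between the plate's prongs (centre about 364). Next I'll lower gently.

Request:
send_rows --commands '[[[0,0,0.0005],0],[[0,0,0.001],0],[[0,0,0.0015],0],[[0,0,0.0018],0],[[0,0,0.0021],0],[[0,0,0.0024],0],[[0,0,0.0024],0],[[0,0,0.0024],0]]'

```text
clock: 18.85
eef_pos: [534.2, 47.7, 84.7]
eef_rot: [3.142, -0.0, 0.114]
wrist_force: [-1.7, -0.7, 1.4]
finger_gap: 25.5
```

```bash
python3 -c "
from h import *
stt()"
```

```text
18.85 [534.2  47.7  84.7] [ 3.142 -0.     0.114] q [ 0.02  0.4   1.68 -0.    1.05  1.48] F [-1.7 -0.7  1.4] M [0.02 0.43 0.01] gap 25.5
```

Request:
send_rows --commands '[[[0,0,0],0],[[0,0,0],0],[[0,0,0],0],[[0,0,0],0],[[0,0,0],0],[[0,0,0],0],[[0,0,0],0],[[0,0,0],0]]' --hand -0.2

```text
clock: 19.52
eef_pos: [534.1, 47.7, 84.6]
eef_rot: [-3.142, -0.0, 0.114]
wrist_force: [-0.6, -1.0, 0.6]
finger_gap: 56.6
```

Request:
send_rows --commands '[[[0,0,-0.005],0],[[0,0,-0.02],0],[[0,0,-0.04],0],[[0,0,-0.06],0],[[0,0,-0.08],0],[[0,0,-0.095],0],[[0,0,-0.1],0],[[0,0,-0.1],0]]'

```text
clock: 20.18
eef_pos: [534.6, 47.7, 185.8]
eef_rot: [3.141, -0.002, 0.114]
wrist_force: [-0.5, 0.1, 0.0]
finger_gap: 56.6
```

```bash
python3 -c "
from h import *
stt()
im=snap('scene','sc14'); cv2.imwrite('pics/sc14c.png',cv2.resize(im[190:270,290:390],None,fx=8,fy=7,interpolation=cv2.INTER_CUBIC))
"
```

```text
20.18 [534.6  47.7 185.8] [ 3.141e+00 -2.000e-03  1.140e-01] q [0.02 0.29 1.59 0.   1.27 1.48] F [-0.5  0.1  0. ] M [-0.01  0.11 -0.02] gap 56.6
```

View pics/sc14c.png

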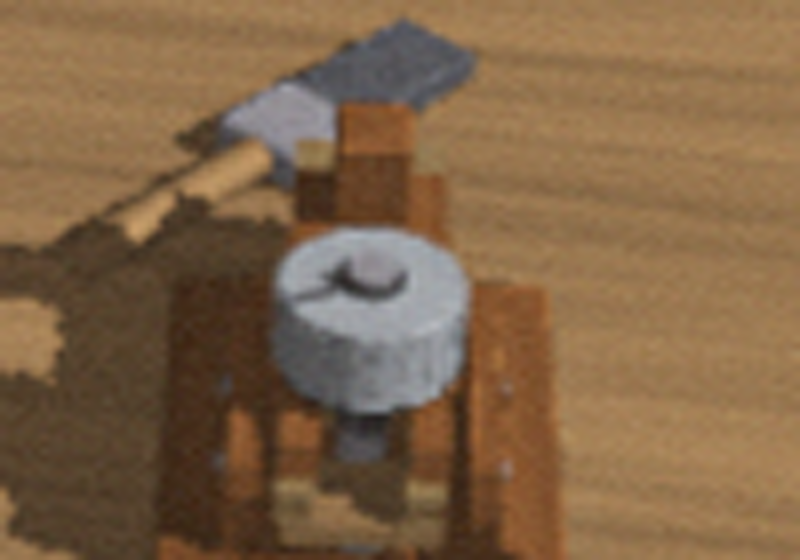

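```bash
python3 -c "
from h import *
im=cv2.resize(cv2.imread('pics/sc14.png')[190:270,290:390],None,fx=8,fy=7,interpolation=cv2.INTER_CUBIC)
t=(624,58,.114)
def d(L,col):
  for q in proj('scene',W(L,t)): cv2.circle(im,(int((q[0]-290+.5)*8),int((q[1]-190+.5)*7)),3,col,-1)
d([(-90+a,b,118) for a in(-15,15) for b in(-13,13)],(0,255,0))
d([(-110,b,78) for b in(-26,26)]+[(40,b,78) for b in(-26,-14,14,26)],(0,0,255))
d([(-150,b,62) for b in(-26,26)]+[(45,b,62) for b in(-26,-14,14,26)],(255,255,0))
d([(0,0,127)],(255,0,255))
cv2.imwrite('pics/sc14d.png',im)"
```

```text
(no output)
```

View pics/sc14d.png

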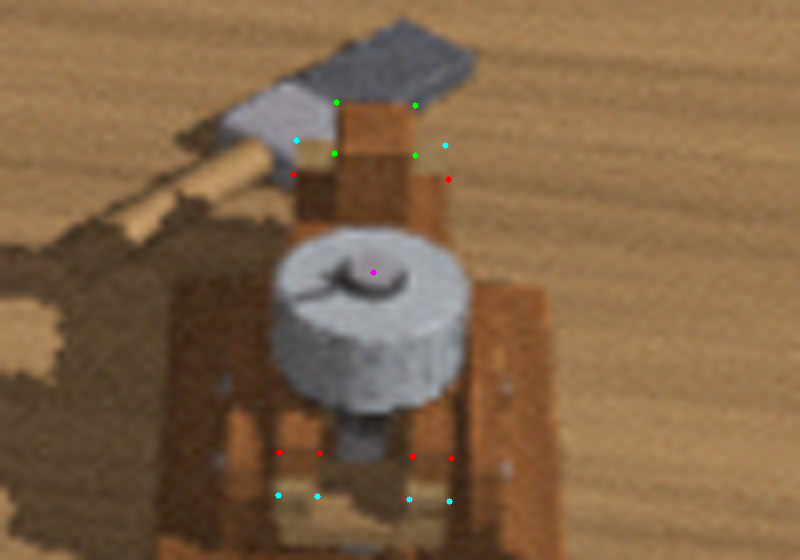

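The overlay of ideal hanger, plate and handle corners matches the picture to about 1 px, so both boards are placed. Next is the ring: I'll wind the wrist back above it while opening the fingers.

```bash
python3 -c "
from h import *
go(624,58,185,.114)"
```

```text
shift [ 0.0905 -0.0001 -0.0004] turn -0.0
```

Request:
send_rows --commands '[[[0.01,0,0],-0.1],[[0.025,0,0],-0.22],[[0.042,0,0],-0.34],[[0.06,0,0],-0.46],[[0.075,0,0],-0.58],[[0.085,0,0],-0.7],[[0.09,0,0],-0.82],[[0.09,0,0],-0.94]]' --hand -0.7

```text
clock: 20.9
eef_pos: [623.8, 58.0, 182.4]
eef_rot: [-3.139, 0.001, 1.06]
wrist_force: [0.5, -0.6, -0.9]
finger_gap: 79.7
```

Request:
send_rows --commands '[[[0,0,0],-0.12],[[0,0,0],-0.24],[[0,0,0],-0.36],[[0,0,0],-0.48],[[0,0,0],-0.6],[[0,0,0],-0.72],[[0,0,0],-0.84],[[0,0,0],-0.96]]'

```text
clock: 21.57
eef_pos: [623.1, 57.9, 182.8]
eef_rot: [-3.139, -0.001, 2.02]
wrist_force: [-0.6, -0.5, -0.6]
finger_gap: 79.6
```

Request:
send_rows --commands '[[[0,0,0],-0.12],[[0,0,0],-0.24],[[0,0,0],-0.36],[[0,0,0],-0.48],[[0,0,0],-0.6],[[0,0,0],-0.72],[[0,0,0],-0.84],[[0,0,0],-0.96]]'

```text
clock: 22.23
eef_pos: [623.1, 57.9, 182.8]
eef_rot: [-3.141, -0.002, 2.98]
wrist_force: [-0.2, -0.0, 0.2]
finger_gap: 80.0
```

Request:
send_rows --commands '[[[0,0,0],-0.12],[[0,0,0],-0.24],[[0,0,0],-0.36],[[0,0,0],-0.48],[[0,0,0],-0.6],[[0,0,0],-0.7],[[0,0,0],-0.76],[[0,0,0],-0.76]]'

```text
clock: 22.9
eef_pos: [623.1, 57.9, 182.9]
eef_rot: [3.14, -0.002, -2.547]
wrist_force: [-0.0, 0.1, -0.5]
finger_gap: 80.0
```

```bash
python3 -c "
from h import *
stt(); s=manip.read_state(); go(624,58,94,s['eef_rot'][2])
im=snap('scene','sc15'); cv2.imwrite('pics/sc15c.png',cv2.resize(im[150:270,270:410],None,fx=5,fy=5,interpolation=cv2.INTER_CUBIC))
"
```

```text
22.9 [623.1  57.9 182.9] [ 3.140e+00 -2.000e-03 -2.547e+00] q [ 0.03  0.49  1.31 -0.    1.34 -2.13] F [-0.   0.1 -0.5] M [0.04 0.01 0.01] gap 80.0
shift [-0.001  -0.0005  0.0889] turn 0.0
```

View pics/sc15c.png

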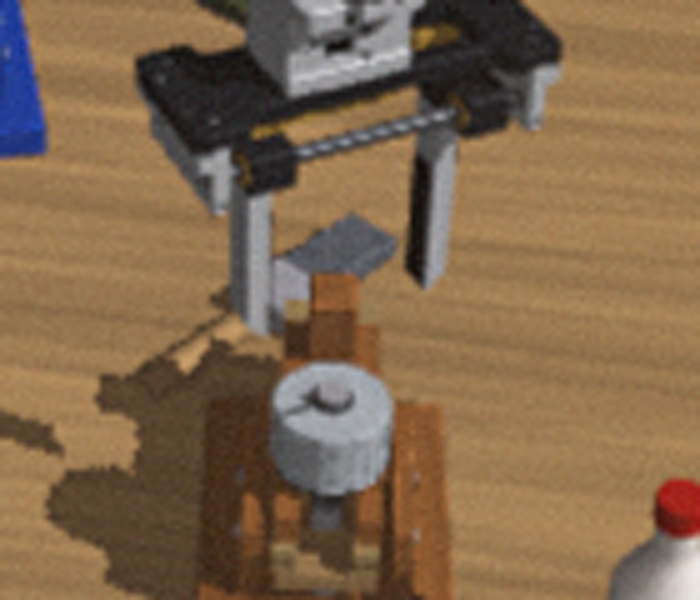

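The open fingers stand either side of the stud axis, ring at (332,430). Next I'll descend around the ring.

Request:
send_rows --commands '[[[-0.001,0,0.01],0],[[-0.001,-0.0005,0.025],0],[[-0.001,-0.0005,0.042],0],[[-0.001,-0.0005,0.059],0],[[-0.001,-0.0005,0.074],0],[[-0.001,-0.0005,0.084],0],[[-0.001,-0.0005,0.0885],0],[[-0.001,-0.0005,0.0885],0]]'

```text
clock: 23.62
eef_pos: [624.2, 58.0, 94.7]
eef_rot: [3.141, -0.002, -2.55]
wrist_force: [0.2, 0.1, 0.4]
finger_gap: 80.2
```

Request:
send_rows --commands '[[[0,0,0],0],[[0,0,0],0],[[0,0,0],0],[[0,0,0],0],[[0,0,0],0],[[0,0,0],0],[[0,0,0],0],[[0,0,0],0]]' --hand 1 --force 15

```text
clock: 24.28
eef_pos: [624.7, 58.6, 96.9]
eef_rot: [3.141, 0.001, -2.549]
wrist_force: [-4.5, 4.0, 5.0]
finger_gap: 58.2
```

```bash
python3 -c "
from h import *
stt(); 
im=snap('scene','sc16'); cv2.imwrite('pics/sc16c.png',cv2.resize(im[150:270,270:410],None,fx=5,fy=5,interpolation=cv2.INTER_CUBIC))
"
```

```text
24.28 [624.7  58.6  96.9] [ 3.141e+00  1.000e-03 -2.549e+00] q [ 0.03  0.57  1.4   0.    1.17 -2.13] F [-4.5  4.   5. ] M [ 0.76  0.72 -0.02] gap 58.2
```

View pics/sc16c.png

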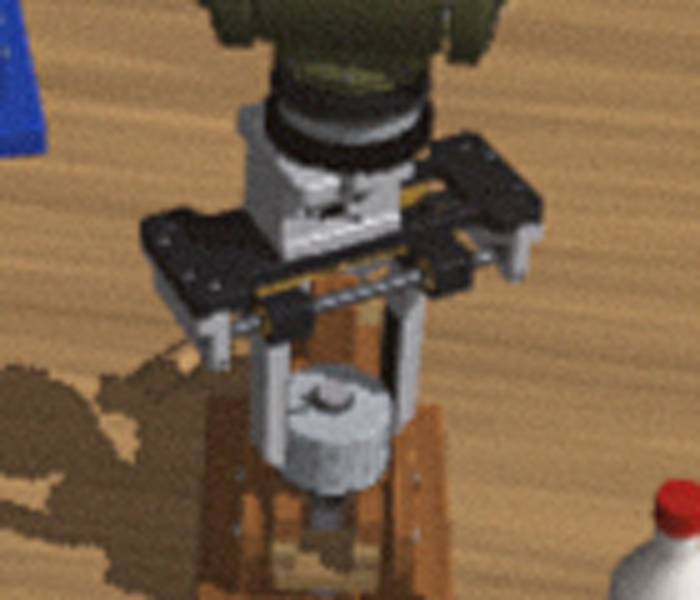

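The ring is gripped (gap 58.2) and side forces are small. I'll grip harder and turn clockwise, descending with the thread.

Request:
send_rows --commands '[[[0,0,0],0],[[0,0,0],0],[[0,0,0.0001],0.05],[[0,0,0.0003],0.15],[[0,0,0.0006],0.27],[[0,0,0.0009],0.39],[[0,0,0.0011],0.49],[[0,0,0.0012],0.54]]' --force 45

```text
clock: 25.0
eef_pos: [624.9, 57.8, 95.6]
eef_rot: [-3.141, 0.001, -3.095]
wrist_force: [-1.9, -1.0, 4.4]
finger_gap: 57.7
```

```bash
python3 -c "
from h import *
stt(); 
im=snap('scene','sc17'); cv2.imwrite('pics/sc17c.png',cv2.resize(im[150:270,270:410],None,fx=5,fy=5,interpolation=cv2.INTER_CUBIC))
"
```

```text
25.0 [624.9  57.8  95.6] [-3.141e+00  1.000e-03 -3.095e+00] q [ 0.03  0.57  1.4  -0.    1.17 -1.58] F [-1.9 -1.   4.4] M [-0.27  0.43  0.08] gap 57.7
```

View pics/sc17c.png

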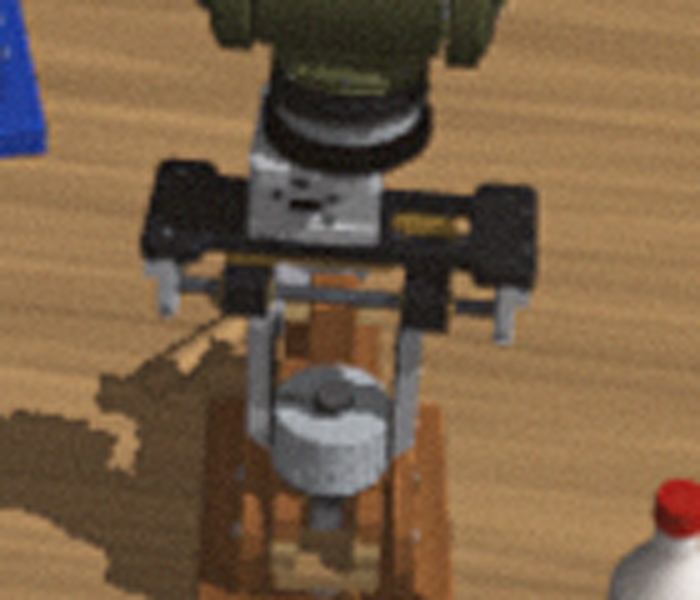

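The wrist moment of 0.08 N·m is the free-running drag. I'll continue.

Request:
send_rows --commands '[[[0,0,0.0002],0.08],[[0,0,0.0004],0.2],[[0,0,0.0007],0.32],[[0,0,0.001],0.44],[[0,0,0.0012],0.56],[[0,0,0.0015],0.68],[[0,0,0.0018],0.8],[[0,0,0.002],0.88]]'

```text
clock: 25.72
eef_pos: [624.3, 56.6, 93.6]
eef_rot: [-3.14, 0.001, 2.309]
wrist_force: [-7.7, -8.5, 9.5]
finger_gap: 57.3
```

```bash
python3 -c "
from h import *
stt()"
```

```text
25.72 [624.3  56.6  93.6] [-3.140e+00  1.000e-03  2.309e+00] q [ 0.03  0.57  1.4  -0.    1.17 -0.7 ] F [-7.7 -8.5  9.5] M [-1.88  1.74  0.03] gap 57.3
```

Request:
send_rows --commands '[[[0,0,0.0002],0.08],[[0,0,0.0004],0.16],[[0,0,0.0006],0.25],[[0,0,0.0008],0.34],[[0,0,0.001],0.43],[[0,0,0.0011],0.5],[[0,0,0.0012],0.55],[[0,0,0.0013],0.6]]'

```text
clock: 26.38
eef_pos: [623.5, 56.4, 92.2]
eef_rot: [-3.138, 0.002, 1.712]
wrist_force: [-14.6, -10.0, 13.0]
finger_gap: 57.0
```

```bash
python3 -c "
from h import *
stt()"
```

```text
26.38 [623.5  56.4  92.2] [-3.138e+00  2.000e-03  1.712e+00] q [ 0.03  0.58  1.4  -0.    1.17 -0.11] F [-14.6 -10.   13. ] M [-2.14  3.01  0.03] gap 57.0
```

The wrist torque is still at free drag, but side forces have grown to about 18 N. The way the TCP drifts puts the stud axis at about (623.4, 57.9), so the grip was 1.5 mm off. I'll open, wind back and regrip centred.

Request:
send_rows --commands '[[[0,0,0],0],[[0,0,0],0],[[0,0,0],0],[[0,0,0],0],[[0,0,0],0],[[0,0,0],0],[[0,0,0],0],[[0,0,0],0]]' --hand -0.7

```text
clock: 27.05
eef_pos: [624.6, 58.1, 91.5]
eef_rot: [-3.142, -0.0, 1.714]
wrist_force: [0.3, 0.2, -0.7]
finger_gap: 79.8
```

```bash
python3 -c "
from h import *
stt(); go(623.4,57.85,93,1.712)"
```

```text
27.05 [624.6  58.1  91.5] [-3.142 -0.     1.714] q [ 0.03  0.58  1.4   0.    1.16 -0.11] F [ 0.3  0.2 -0.7] M [-0.07  0.03 -0.06] gap 79.8
shift [-0.0001 -0.0012 -0.0015] turn 0.002
```

Request:
send_rows --commands '[[[0,-0.001,0],-0.1],[[0,-0.0012,0],-0.22],[[0,-0.0012,0],-0.34],[[0,-0.0012,0],-0.46],[[0,-0.0012,0],-0.58],[[0,-0.0012,0],-0.7],[[0,-0.0012,0],-0.82],[[0,-0.0012,0],-0.94]]'

```text
clock: 27.72
eef_pos: [623.5, 57.9, 91.5]
eef_rot: [-3.142, 0.0, 2.66]
wrist_force: [-0.0, -1.0, -0.2]
finger_gap: 79.6
```

Request:
send_rows --commands '[[[0,0,0],-0.12],[[0,0,0],-0.24],[[0,0,0],-0.36],[[0,0,0],-0.48],[[0,0,0],-0.6],[[0,0,0],-0.72],[[0,0,0],-0.84],[[0,0,0],-0.96]]'

```text
clock: 28.38
eef_pos: [623.5, 57.9, 91.5]
eef_rot: [-3.142, 0.0, -2.663]
wrist_force: [0.5, 0.6, -0.6]
finger_gap: 79.8
```

Request:
send_rows --commands '[[[0,0,0],-0.12],[[0,0,0],-0.24],[[0,0,0],-0.34],[[0,0,0],-0.4],[[0,0,0],-0.4],[[0,0,0],-0.4],[[0,0,0],-0.4],[[0,0,0],-0.4]]'

```text
clock: 29.05
eef_pos: [623.4, 57.9, 91.5]
eef_rot: [3.142, -0.0, -2.271]
wrist_force: [0.9, 0.4, -0.0]
finger_gap: 80.0
```

```bash
python3 -c "
from h import *
stt(); s=manip.read_state(); go(623.4,57.85,92,s['eef_rot'][2])
im=snap('scene','sc18'); cv2.imwrite('pics/sc18c.png',cv2.resize(im[150:270,270:410],None,fx=5,fy=5,interpolation=cv2.INTER_CUBIC))
"
```

```text
29.05 [623.4  57.9  91.5] [ 3.142 -0.    -2.271] q [ 0.03  0.57  1.4   0.    1.16 -2.41] F [ 0.9  0.4 -0. ] M [0.08 0.06 0.06] gap 80.0
shift [ 0.      0.     -0.0005] turn 0.0
```

View pics/sc18c.png

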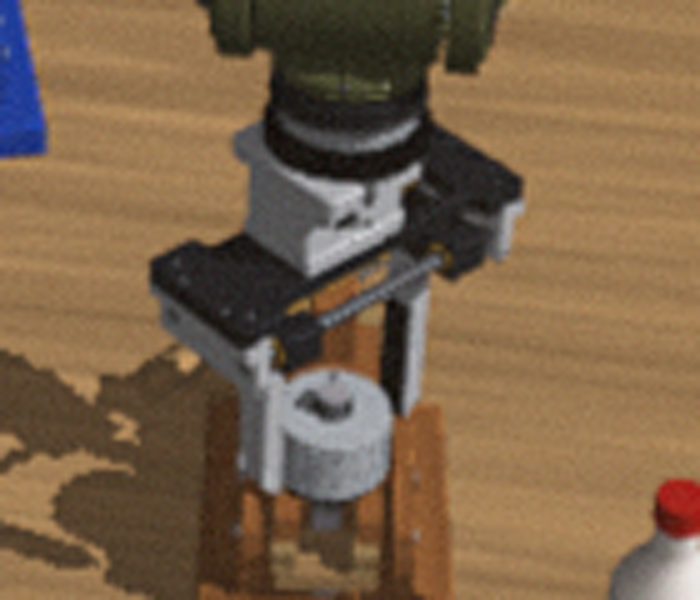

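The fingers are around the ring at (335,435), now lower on the stud. I'll regrip.

Request:
send_rows --commands '[[[0,0,0],0],[[0,0,0],0],[[0,0,0],0],[[0,0,0],0],[[0,0,0],0],[[0,0,0],0],[[0,0,0],0],[[0,0,0],0]]' --hand 1 --force 55

```text
clock: 29.77
eef_pos: [623.3, 58.0, 91.6]
eef_rot: [3.141, -0.0, -2.269]
wrist_force: [-2.0, 0.8, 1.2]
finger_gap: 57.2
```

```bash
python3 -c "
from h import *
stt()"
```

```text
29.77 [623.3  58.   91.6] [ 3.141 -0.    -2.269] q [ 0.03  0.57  1.4   0.    1.16 -2.41] F [-2.   0.8  1.2] M [0.33 0.46 0.02] gap 57.2
```

Request:
send_rows --commands '[[[0,0,0.0001],0.05],[[0,0,0.0002],0.1],[[0,0,0.0003],0.15],[[0,0,0.0004],0.2],[[0,0,0.0005],0.25],[[0,0,0.0006],0.3],[[0,0,0.0007],0.3],[[0,0,0.0007],0.3]]'

```text
clock: 30.43
eef_pos: [623.4, 57.9, 90.9]
eef_rot: [3.141, -0.0, -2.568]
wrist_force: [-2.7, 1.7, 1.4]
finger_gap: 57.3
```

```bash
python3 -c "
from h import *
stt()"
```

```text
30.43 [623.4  57.9  90.9] [ 3.141 -0.    -2.568] q [ 0.03  0.58  1.4   0.    1.16 -2.11] F [-2.7  1.7  1.4] M [ 0.23  0.43 -0.08] gap 57.3
```

Request:
send_rows --commands '[[[0,0,0.0001],0.04],[[0,0,0.0002],0.08],[[0,0,0.0003],0.12],[[0,0,0.0004],0.16],[[0,0,0.0005],0.2],[[0,0,0.0005],0.24],[[0,0,0.0006],0.28],[[0,0,0.0007],0.32]]'

```text
clock: 31.1
eef_pos: [623.5, 57.8, 90.2]
eef_rot: [-3.141, -0.0, -2.889]
wrist_force: [-2.3, 1.1, 1.6]
finger_gap: 57.1
```

```bash
python3 -c "
from h import *
stt()"
```

```text
31.1 [623.5  57.8  90.2] [-3.141 -0.    -2.889] q [ 0.03  0.58  1.41 -0.    1.16 -1.79] F [-2.3  1.1  1.6] M [0.17 0.39 0.05] gap 57.1
```

Request:
send_rows --commands '[[[0,0,0.0001],0.04],[[0,0,0.0002],0.08],[[0,0,0.0003],0.12],[[0,0,0.0004],0.16],[[0,0,0.0005],0.2],[[0,0,0.0005],0.24],[[0,0,0.0006],0.28],[[0,0,0.0007],0.32]]'

```text
clock: 31.77
eef_pos: [623.5, 57.7, 89.6]
eef_rot: [-3.141, 0.0, 3.074]
wrist_force: [-2.3, 0.5, 3.2]
finger_gap: 57.3
```

```bash
python3 -c "
from h import *
stt()"
```

```text
31.77 [623.5  57.7  89.6] [-3.141  0.     3.074] q [ 0.03  0.58  1.41 -0.    1.16 -1.47] F [-2.3  0.5  3.2] M [-0.11  0.56  0.36] gap 57.3
```

The wrist torque jumped to 0.36, so the ring made contact between yaw -2.89 and 3.07 (about -3.0, near 2.75 rad of ring turn). I'll take a small step to confirm.

Request:
send_rows --commands '[[[0,0,0.0001],0.03],[[0,0,0.0001],0.06],[[0,0,0.0002],0.09],[[0,0,0.0003],0.12],[[0,0,0.0003],0.15],[[0,0,0.0004],0.18],[[0,0,0.0005],0.21],[[0,0,0.0005],0.24]]'

```text
clock: 32.43
eef_pos: [623.4, 57.6, 89.2]
eef_rot: [-3.141, 0.0, 2.835]
wrist_force: [-2.3, -0.9, 2.5]
finger_gap: 57.3
```

```bash
python3 -c "
from h import *
stt()"
```

```text
32.43 [623.4  57.6  89.2] [-3.141  0.     2.835] q [ 0.03  0.58  1.41 -0.    1.16 -1.23] F [-2.3 -0.9  2.5] M [-0.12  0.51  0.4 ] gap 57.3
```

Request:
send_rows --commands '[[[0,0,0.0001],0.05],[[0,0,0.0002],0.1],[[0,0,0.0003],0.15],[[0,0,0.0005],0.2],[[0,0,0.0006],0.25],[[0,0,0.0007],0.3],[[0,0,0.0008],0.35],[[0,0,0.0009],0.4]]'

```text
clock: 33.1
eef_pos: [623.4, 57.6, 88.3]
eef_rot: [-3.141, 0.0, 2.434]
wrist_force: [-3.0, -1.3, 3.9]
finger_gap: 57.5
```

```bash
python3 -c "
from h import *
stt()"
```

```text
33.1 [623.4  57.6  88.3] [-3.141  0.     2.434] q [ 0.03  0.58  1.41 -0.    1.16 -0.83] F [-3.  -1.3  3.9] M [-0.3   0.74  0.51] gap 57.5
```

Request:
send_rows --commands '[[[0,0,0.0002],0.08],[[0,0,0.0004],0.17],[[0,0,0.0006],0.26],[[0,0,0.0008],0.36],[[0,0,0.001],0.46],[[0,0,0.0012],0.55],[[0,0,0.0014],0.63],[[0,0,0.0016],0.7]]'

```text
clock: 33.77
eef_pos: [623.3, 57.5, 86.8]
eef_rot: [-3.141, 0.001, 1.732]
wrist_force: [-5.0, -1.9, 6.5]
finger_gap: 57.4
```

```bash
python3 -c "
from h import *
stt()"
```

```text
33.77 [623.3  57.5  86.8] [-3.141e+00  1.000e-03  1.732e+00] q [ 0.03  0.58  1.41 -0.    1.15 -0.13] F [-5.  -1.9  6.5] M [-0.42  1.21  0.51] gap 57.4
```

Request:
send_rows --commands '[[[0,0,0.0002],0.08],[[0,0,0.0004],0.17],[[0,0,0.0006],0.26],[[0,0,0.0008],0.35],[[0,0,0.001],0.43],[[0,0,0.0011],0.5],[[0,0,0.0012],0.55],[[0,0,0.0013],0.6]]'

```text
clock: 34.43
eef_pos: [623.1, 57.5, 85.5]
eef_rot: [-3.141, 0.001, 1.134]
wrist_force: [-6.9, -1.8, 6.0]
finger_gap: 57.2
```

```bash
python3 -c "
from h import *
stt()
im=snap('scene','sc19'); cv2.imwrite('pics/sc19c.png',cv2.resize(im[180:270,280:390],None,fx=7,fy=6,interpolation=cv2.INTER_CUBIC))
"
```

```text
34.43 [623.1  57.5  85.5] [-3.141e+00  1.000e-03  1.134e+00] q [ 0.03  0.58  1.41 -0.    1.15  0.47] F [-6.9 -1.8  6. ] M [-0.31  1.41  0.57] gap 57.2
```

View pics/sc19c.png

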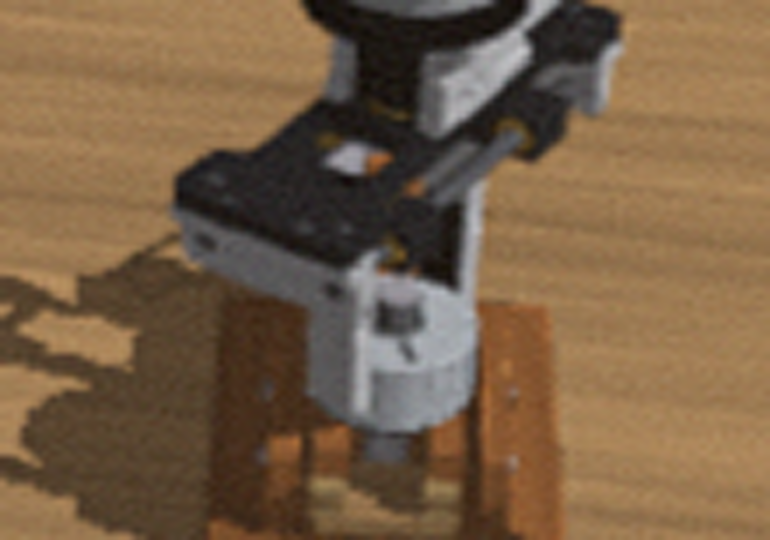

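The ring's dark line, now at (408,350) pointing toward the camera, agrees with about 4.9 rad of total turn, so there is no slip. About 0.95 rad remains to reach half a turn past contact.

Request:
send_rows --commands '[[[0,0,0.0003],0.12],[[0,0,0.0005],0.24],[[0,0,0.0008],0.36],[[0,0,0.0011],0.48],[[0,0,0.0014],0.62],[[0,0,0.0017],0.75],[[0,0,0.0019],0.87],[[0,0,0.0021],0.95]]'

```text
clock: 35.15
eef_pos: [623.0, 57.7, 83.4]
eef_rot: [3.141, 0.001, 0.18]
wrist_force: [-8.3, -0.4, 6.5]
finger_gap: 57.3
```

Request:
send_rows --commands '[[[0,0,0],0],[[0,0,0],0],[[0,0,0],0],[[0,0,0],0],[[0,0,0],0],[[0,0,0],0],[[0,0,0],0],[[0,0,0],0]]'

```text
clock: 35.82
eef_pos: [623.0, 57.7, 83.4]
eef_rot: [-3.141, 0.001, 0.185]
wrist_force: [-7.7, -0.0, 7.2]
finger_gap: 57.4
```

```bash
python3 -c "
from h import *
stt()"
```

```text
35.82 [623.   57.7  83.4] [-3.141e+00  1.000e-03  1.850e-01] q [0.03 0.58 1.41 0.   1.15 1.42] F [-7.7 -0.   7.2] M [ 0.02  1.63 -0.58] gap 57.4
```

Request:
send_rows --commands '[[[0,0,0],0],[[0,0,0],0],[[0,0,0],0],[[0,0,0],0],[[0,0,0],0],[[0,0,0],0],[[0,0,0],0],[[0,0,0],0]]' --hand -0.7

```text
clock: 36.48
eef_pos: [623.5, 57.9, 83.0]
eef_rot: [3.142, -0.0, 0.184]
wrist_force: [0.6, -0.6, -0.3]
finger_gap: 79.6
```

Request:
send_rows --commands '[[[0,0,-0.01],0],[[0,0,-0.03],0],[[0,0,-0.055],0],[[0,0,-0.08],0],[[0,0,-0.105],0],[[0,0,-0.125],0],[[0,0,-0.14],0],[[0,0,-0.14],0]]'

```text
clock: 37.15
eef_pos: [624.4, 57.9, 227.4]
eef_rot: [3.141, -0.006, 0.184]
wrist_force: [-0.7, -0.6, 0.1]
finger_gap: 80.1
```

```bash
python3 -c "
from h import *
stt(); s=manip.read_state(); go(430,40,220,s['eef_rot'][2])"
```

```text
37.15 [624.4  57.9 227.4] [ 3.141 -0.006  0.184] q [ 0.03  0.46  1.26 -0.    1.42  1.42] F [-0.7 -0.6  0.1] M [-0.03  0.13 -0.01] gap 80.1
shift [-0.1945 -0.018   0.0063] turn 0.0
```

Request:
send_rows --commands '[[[-0.02,0,0],0],[[-0.05,0,0],0],[[-0.085,0,0],0],[[-0.12,0,0],0],[[-0.15,0,0],0],[[-0.18,0,0],0],[[-0.2,0,0],0],[[-0.2,0,0],0]]'

```text
clock: 37.82
eef_pos: [424.1, 21.0, 222.9]
eef_rot: [3.142, 0.0, 0.184]
wrist_force: [0.1, 0.1, 0.9]
finger_gap: 79.7
```

```bash
cat > chk.py <<'E'
from h import *
stt()
im0=snap('scene','sc20')
t=(623.5,58,.114)
im=cv2.resize(im0[190:270,290:390],None,fx=8,fy=7,interpolation=cv2.INTER_CUBIC)
def d(L,col):
  for q in proj('scene',W(L,t)): cv2.circle(im,(int((q[0]-290+.5)*8),int((q[1]-190+.5)*7)),2,col,-1)
S=6.5
d([(-90+a,b,118-S) for a in(-15,15) for b in(-13,13)],(0,255,0))
d([(-110,b,78-S) for b in(-26,26)]+[(40,b,78-S) for b in(-26,-14,14,26)],(0,0,255))
d([(-150,b,62-S) for b in(-26,26)]+[(45,b,62-S) for b in(-26,-14,14,26)],(255,255,0))
d([(29*np.cos(a),29*np.sin(a),114-S) for a in np.arange(0,6.3,.4)],(255,0,255))
cv2.imwrite('pics/sc20c.png',cv2.resize(im0[190:270,290:390],None,fx=8,fy=7,interpolation=cv2.INTER_CUBIC)); cv2.imwrite('pics/sc20d.png',im)
E
python3 chk.py
```

```text
37.82 [424.1  21.  222.9] [3.142 0.    0.184] q [-0.04  0.    1.82 -0.    1.32  1.35] F [0.1 0.1 0.9] M [0.01 0.2  0.  ] gap 79.7
```

View pics/sc20c.png

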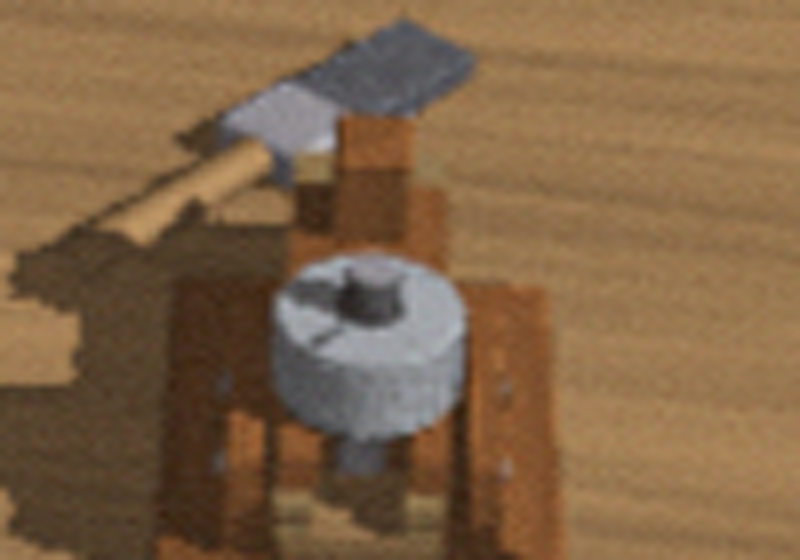

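View pics/sc20d.png

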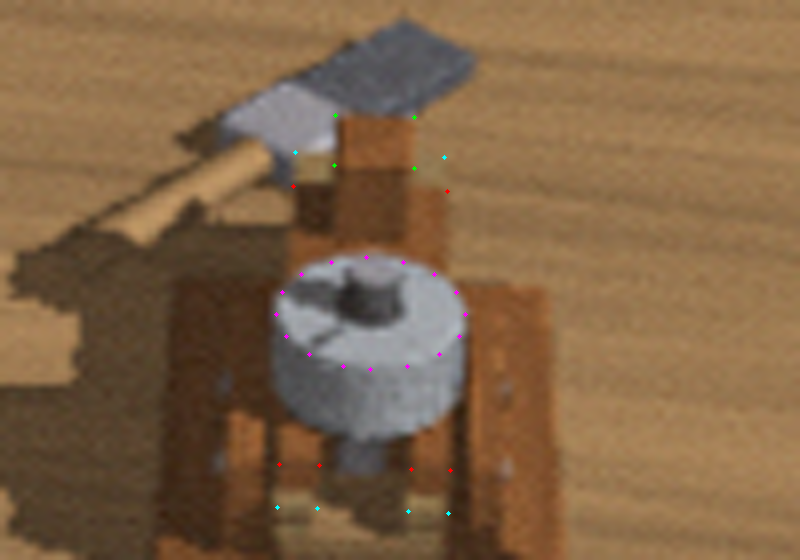

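```bash
python3 - <<'E'
import cv2,numpy as np
from h import proj,W
a=cv2.imread('pics/sc14.png',0);b=cv2.imread('pics/sc20.png',0)
for n,(x,y,w,h),L in(('handle',(333,203,9,12),(-75,0,118)),('prongs',(325,248,20,10),(40,0,78)),('ring',(325,220,24,26),(29,0,100)),('base fixed',(310,262,45,8),(70,0,24))):
    T=cv2.resize(a[y:y+h,x:x+w],None,fx=10,fy=10,interpolation=cv2.INTER_CUBIC)
    B=cv2.resize(b[y-6:y+h+8,x-3:x+w+3],None,fx=10,fy=10,interpolation=cv2.INTER_CUBIC)
    r=cv2.matchTemplate(B,T,cv2.TM_CCOEFF_NORMED);_,v,_,m=cv2.minMaxLoc(r)
    L=np.array(L,float);k=(proj('scene',W([L-[0,0,10]],(624,58,.114)))-proj('scene',W([L],(624,58,.114))))[0,1]/10
    dy=m[1]/10-6; print(n,round(v,2),'dy px',dy,'sink mm',round(dy/k,1))
for i,(x,y,w,h) in {'mug':(190,235,52,52),'bottle':(385,242,34,62),'brush':(295,190,58,42)}.items():
    p=cv2.imread('pics/scene0.png',0)[y:y+h,x:x+w];r=cv2.matchTemplate(b[y-8:y+h+8,x-8:x+w+8],p,cv2.TM_CCOEFF_NORMED);print(i,cv2.minMaxLoc(r)[1::2])
E
```

```text
handle 0.83 dy px 1.9000000000000004 sink mm 6.4
prongs 0.65 dy px 3.1999999999999993 sink mm 10.9
ring 0.8 dy px 3.5 sink mm 11.7
base fixed 0.88 dy px 1.0999999999999996 sink mm 4.0
mug (0.981206476688385, (8, 8))
bottle (0.9454272985458374, (8, 8))
brush (0.4648505449295044, (8, 8))
```

```bash
python3 -c "
from h import *
print(manip.sign_off()); stt()"
```

```text
the job is handed in; nothing more can be done
None
the job is handed in; nothing more can be done
```

The hanger and plate are laid in the press with the stud in their notches, and the ring is screwed down about half a turn past contact. I then let go, backed the arm off and handed the job in at about 38 s; it reports no verdict.

**Tightening:** I felt the ring bear on the plate when the wrist torque jumped from about 0.05 to 0.36 N·m, after roughly 2.7 rad of turning. I turned it about 3.1 rad more, ending near 0.57 N·m.

**Regrip:** My first grip on the ring was about 1.5 mm off centre and built up roughly 18 N of side force. I opened the fingers, re-centred and finished the turn from there.

**Last checks:**
- **Boards:** the overlay of the ideal hanger and plate positions matched the picture to about 1 px before tightening, and about 1 px on the clear edges afterwards.
- **Bed sink:** the handle's shift in the image gives 6.4 mm and the prong edge read by eye gives about 7 mm, against the expected 6–7 mm.
- **Ring travel:** image matching gave 11.7 mm and reading by eye 12.6 mm, against 13.1 mm from the turn.
- **Mug, bottle and brush:** image matching shows the mug and bottle where they were. The brush match was weak (0.46), probably because of shadows and the boards beside it, but it looks unmoved in the pictures.

**Checks that disagreed:** automatic matching on the plate prongs gave 10.9 mm. The same method on the fixed base showed a false 4 mm, so I put both down to shadows and moving parts in the patches and did not use them.

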